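# Unfasten the hasp of the wooden box and put the measuring cups away, nested

## Robot

A 7-joint arm with a two-finger parallel gripper is mounted at the origin on a cart in front of the work surface, level with it; the furniture and walls round the work are solid. World frame = base frame: x ahead of the robot, y to its left, z up, the work surface at z = 0. Lengths are in mm, angles in rad, forces in N, time in s.
With the tool pointing down it reaches from about 425 to 875 mm from the base axis. Payload 8.4 kg.
Tool frame: the origin (TCP) lies at the very end of the fingers, on their centre line; the grasp point (between the pads) lies 19 mm behind it; z points along the fingers, y is the line along which they close (so a half turn about z gives the same grasp; the last joint's range is limited). The gripper opens to 85 mm and grips with 20 to 120 N. Pads are 22 mm wide; open, the fingers measure 114 mm over their backs; the gripper's body (76 mm by 85 mm) begins 54 mm behind the grasp point. The pads swing forward as they close: fully open they stand 13 mm farther back than shut.
Start: joints at [1.014, 0.333, 0.04, 1.465, -0.013, 1.343, -0.059], TCP at [287.258, -583.048, 206.408] pointing down, gripper open.
Joint ranges: [-2.58, 2.58], [-0.38, 2.09], [-1.3, 1.39], [0.25, 2.4], [-1.5, 4.64], [0.08, 2.09], [-2.65, 2.65]. Speed limits (rad/s): [2.22, 2.22, 2.79, 2.79, 3.14, 3.14, 3.14].

## Interface

Orientations are given as a unit quaternion [x, y, z, w].
In Python, from plant import telemetry, get_image, camera_info, ctrl gives the robot as it stands. The module is installed in compiled form; this text tells all that it offers.
- The arm moves only by the tool drive_tool, never from a script. Its argument "rows" is one flat list of numbers, 6 for each row, row after row: the shift along the tool's x, y, z in mm, then the turn, a rotation vector about the tool's x, y, z in degrees. In form: [dx, dy, dz, ax, ay, az, dx, dy, dz, ax, ay, az, ...]. A call has 1 to 8 rows; each row is the pose to reach, as a shift and turn from the pose commanded when the call began, along the tool's axes at that moment; what a row does not reach only later rows make up. A row lasts 1/12 s, in which the tool goes at most 41.7 mm and 7.16 degrees, less where a joint would pass 70% of its speed; a pose out of reach is approached as far as the arm can. A call with a gripper value outside its range is refused whole. "hand" is the finger opening in mm, from 0 to 85.4, set as the call begins (left out, the last holds). The fingers move at their own pace and stop on an object; "squeeze" is the grip in N (left out, the last holds). Time passes only in rows, so rows that repeat a pose let the fingers close. It gives the time, the measured TCP pose, the force, the opening and the grip force at its end, in the units of the state.
- telemetry.get_obs(): the state, without advancing time (a new reading comes with each control period).
- get_image(name): name is "side" or "top" or "wrist"; returns (picture, depth): 480x640x3 uint8, red, green, blue; 480x640 float32, mm along the optical axis (not along the pixel's ray), 0 where there is no reading.
- camera_info(name): a dict with "camera_matrix" (3x3 intrinsics, pixels), "R" (3x3) and "t" (3): a world point X has camera coordinates R X + t. Camera axes: x right, y down, z forward; pixel columns grow to the right and rows downward; lengths in mm; the calibration is good to about 2 mm. The wrist camera is an equidistant fisheye: a pixel r from the principal point sees the ray r / f radians off the axis. A picture is of the moment at which its call begins: read the wrist's pose just before it. camera_info takes no time and is no camera call; for the wrist camera it gives the pose at the moment of the call.
- ctrl.close_job(): hands the job in; it is judged then, once.
The state is a dict: "time_s": time; "qpos": joint angles; "joint_velocities": joint speeds; "tau": joint torques, N m; "eef_pos": TCP position; "tcp_rot": TCP orientation; "contact_force": force on the tool from outside, world axes, zero at the start; "moment": the same for the moment, N m; "finger_gap": finger opening in mm; "finger_force": force on a finger pad.
Only numpy, scipy, OpenCV 4.12 (cv2) and the standard library are available. Lean on these libraries where they do the work, as an engineer would, in place of code of your own. Each camera call takes 0.05 s, during which the arm holds its last target. There are 200 camera calls.

## Task

Unfasten the small wooden box on the right: turn the swivel staple in line with the slot of the hasp, flip the hasp off it and throw it right back onto the lid, then raise the lid until it stands open by itself. Put the two loose measuring cups away nested in the large one that is already in the box, each standing upright inside the next larger, and leave the lid open. Do not shift the other things on the worktop.

Things in the scene. Friction and masses are not known exactly. Their poses are not given: they have to be found in the camera images.
- box_floor (a point): Wooden box, fixed; outside 125 mm (its x) by 200 mm (its y), walls 10 mm, body's rim 96 mm and shut lid's top 124 mm above the worktop. This point: centre of the inner floor, 10 mm above the worktop; z up, x from front to back, y to the left seen from the front. The front face (62.5 mm to -x) looks to the robot and carries hasp, staple and pulls.
- turn_button (a joint): Swivel staple, mid-front, 74 mm above the worktop: wing 31 x 8 mm on a neck through the hasp's slot, 10.5 to 28.5 mm proud of the box's front. Rad: 0 = level, across the slot (locked); as it grows the left end (box's +y) goes down; 1.57 = upright, in line with the slot (stop). Friction holds it: 2 to 6 N on an end turns it. The 17 mm wide slot passes it only beyond about 1.3.
- button_centre (a point): Middle of that wing, on its turning axis, 19.5 mm in front of the box's front face. Its frame turns with the wing: y along the wing to the left end, x to the box's back.
- hasp (a joint): Hasp: flat steel strap 27 mm wide, 4 mm thick, hinged at the front edge of the lid's top, hanging 5 to 9 mm proud of the front. Rad: 0 = hanging, over the staple; 1.57 = straight out to the front; 3.14 = straight up; 4.43 = thrown back, lip resting on the lid. It swings loosely and falls back to 0 if let go before it is past upright.
- hasp_hinge (a point): Hasp's hinge axis (along the box's y), 5 mm in front of the box's front face, 129.5 mm above the worktop when the lid is shut.
- hasp_lip (a point): Middle of the lip at the hasp's foot: a tongue 27 mm wide (box's y), 5 mm thick, standing 23 mm out from the strap; hanging, it points to the front, 86.5 mm below and 15.5 mm in front of the hinge axis, 43 mm above the worktop. Above it the lid is in the way of a gripper that comes straight down: come on a slant from the front, pinch across the 27 mm.
- lid (a joint): Lid with a 28 mm deep rim, 0.25 to 0.5 kg. Angle in rad: 0 = shut, 1.57 = upright, 1.75 = leaning back on its stop. Falls shut if let go below about 1.15, falls open by itself from about 1.4. The hasp on its staple holds it shut.
- lid_hinge (a point): Lid's hinge axis (along the box's y), 3 mm behind the box's back face, 96 mm above the worktop.
- lid_pull_left (a point): Left of two round wooden pulls on the front of the lid: diameter 23 mm, ends 28 mm proud of the front face, 110 mm above the worktop when shut. This point: on its axis, 17 mm in front of the face; when shut 145 mm in front of and 14 mm above the lid's hinge axis, 78 mm left of the box's middle.
- lid_pull_right (a point): The right pull, the same, 78 mm right of the middle.
- large_cup_centre (a point): Large metal measuring cup, loose in the left part of the box, handle to the box's right: height 48 mm, outer diameter 84 mm at the rim, 68 at the foot, wall 2.5, floor 3 mm. For each cup this point is on its axis, half-way up; z up; the handle points along the cup's -x, level with the rim, 14 mm wide, 5 thick, 77 long.
- medium_cup_centre (a point): Medium measuring cup on the worktop, same make: height 54 mm, outer diameter 68 mm at the rim, 52 mm at the foot, wall 2.5 mm, floor 3 mm. Nested, its centre lies 6 mm higher than the large cup's. Its handle passes over the large cup's rim in any direction, but must fit inside the box.
- small_cup_centre (a point): Small measuring cup on the worktop, same make: height 60 mm, outer diameter 52 mm at the rim, 36 mm at the foot, wall 2.5 mm, floor 3 mm. Nested, its centre lies 6 mm higher than the medium cup's.
- medium_cup_handle (a point): Middle of the medium cup's handle: 74 mm from the cup's axis along its -x, 51.5 mm above its foot. Pinch it across its 14 mm.
- small_cup_handle (a point): Middle of the small cup's handle: 66 mm from the cup's axis along its -x, 57.5 mm above its foot. Pinch it across its 14 mm.
- salt_mill: Bystander: glass salt shaker with a grey top, 44 mm wide, 90 mm high.
- paste_tin: Bystander: flat oval-ended tin, 63 x 105 x 25 mm.
- herb_jar: Bystander: spice jar with a red lid and green contents, 45 mm wide, 106 mm high.
There are look-alikes about, which are no part of the job. What is shaped like the part that bears medium_cup_centre but purple is not meant.

How it is judged (in metres and radians):
On the way, in this order (a step that is already met when the one before it is completed fails the run):
1. the hasp is off its staple and thrown back past upright, the lid still shut (value of joint hasp above 3.4 rad and value of joint lid below 0.15 rad), for 0.2 s.
2. the lid stands open (value of joint lid above 1.1 rad), for 0.2 s.
At the end, for the whole second after the job is handed in: Lid open beyond 1.1 rad, hasp thrown back beyond 3.3 rad. Large cup stands on the box's floor, medium cup in it, small cup in that: axes within 10 mm, each centre at most 10 mm above the next larger one's, all upright within 0.12 rad (value of joint lid above 1.1 rad and value of joint hasp above 3.3 rad and z of large_cup_centre in the frame of box_floor below 0.03 m and x of large_cup_centre in the frame of box_floor between -0.06 and 0.06 m and y of large_cup_centre in the frame of box_floor between -0.095 and 0.095 m and horizontal distance between medium_cup_centre and large_cup_centre below 0.01 m and z of medium_cup_centre in the frame of large_cup_centre below 0.01 m and horizontal distance between small_cup_centre and medium_cup_centre below 0.01 m and z of small_cup_centre in the frame of medium_cup_centre below 0.01 m and angle between each of large_cup_centre, medium_cup_centre, small_cup_centre's own z axis and vertical below 0.12 rad); the robot touches nothing.
It fails at once if a bystander on the worktop is shifted by more than 40 mm (distance of any of salt_mill, paste_tin, herb_jar from where it was at the start of the episode above 0.04 m).
It also fails if it takes over 72 s, if anything falls off the work surface, if the arm or the gripper's body presses on something with over 40 N, if the wrist force passes 120 N, or if a joint passes its speed limit or range.

## Working session

There is one attempt and no reset: what is moved stays moved. The work goes in short steps, Python scripts to look and compute and a tool call to move; the robot and the scene stay as the last step left them, time stands still between calls to the robot, and variables do not carry over. Pictures are saved under pics/ and viewed, at most 10 in all, crops included, and the job is handed in when it is done.

Besides the shell and the picture viewer there is one more tool, called in YAML: its name, and indented under it one key for each argument. drive_tool: Moves the arm, as the interface text tells. Its arguments: {"type":"object","properties":{"rows":{"type":"array"},"hand":{"type":"number"},"squeeze":{"type":"number"}},"required":["rows"]}

```bash
mkdir -p pics; cat > h.py <<'E'
import numpy as np, cv2
from scipy.spatial.transform import Rotation as Ro
from plant import telemetry, get_image, camera_info, ctrl
def pose():
    o=telemetry.get_obs(); return np.array(o["eef_pos"],float),Ro.from_quat(o["tcp_rot"]),o
def pts(name,depth,info=None):
    c=info or camera_info(name); K=np.array(c["camera_matrix"]);R=np.array(c["R"]);t=np.array(c["t"]).ravel()
    v,u=np.indices(depth.shape); x=(u-K[0,2])/K[0,0]; y=(v-K[1,2])/K[1,1]
    P=np.stack([x*depth,y*depth,depth],-1); return (P-t)@R
E
python3 - <<'E'
from h import *
for n in("side","top"):
    p,d=get_image(n); np.savez(f"{n}.npz",p=p,d=d); cv2.imwrite(f"pics/{n}0.png",p[...,::-1]); c=camera_info(n); print(n,c)
print(telemetry.get_obs())
E
```

```text
side {'camera_matrix': array([[606.51629828,   0.        , 318.88704045],
       [  0.        , 606.51629828, 239.32679709],
       [  0.        ,   0.        ,   1.        ]]), 'R': array([[-0.99606982,  0.0870033 , -0.01659322],
       [ 0.059458  ,  0.51796644, -0.85333201],
       [-0.06564797, -0.85096486, -0.52110378]]), 't': array([ 462.91645268,  147.50392836, 1534.21035926])}
top {'camera_matrix': array([[571.69650959,   0.        , 319.99789065],
       [  0.        , 571.69650959, 238.49192336],
       [  0.        ,   0.        ,   1.        ]]), 'R': array([[-1.80492300e-02, -9.99837058e-01,  2.88252891e-04],
       [-9.97651431e-01,  1.79907208e-02, -6.60905223e-02],
       [ 6.60745675e-02, -1.48045895e-03, -9.97813590e-01]]), 't': array([-116.8283742 ,  437.60218896, 1463.63437221])}
{'time_s': 0.1, 'qpos': array([ 1.01380066,  0.33385241,  0.03987222,  1.46618283, -0.01339046,
        1.34332195, -0.05852376]), 'joint_velocities': array([-0.00098478, -0.00021779,  0.00149111, -0.00427411,  0.00137441,
       -0.00061273, -0.00035298]), 'tau': array([ 3.68207751e-03, -6.60016179e+01,  1.36999927e+00, -4.06475544e+01,
        1.69955939e-02,  8.92022654e-03, -3.62719254e-05]), 'eef_pos': array([ 287.05131747, -582.67149337,  205.6023732 ]), 'tcp_rot': array([ 9.73920904e-01,  2.26886562e-01, -2.22703551e-04, -7.15503267e-04]), 'contact_force': array([ 0.14762712, -0.12339552, -0.10812068]), 'moment': array([ 0.02180973, -0.01252267, -0.01199782]), 'finger_force': 0.0, 'finger_gap': 85.41172909088233}
```

View pics/side0.png

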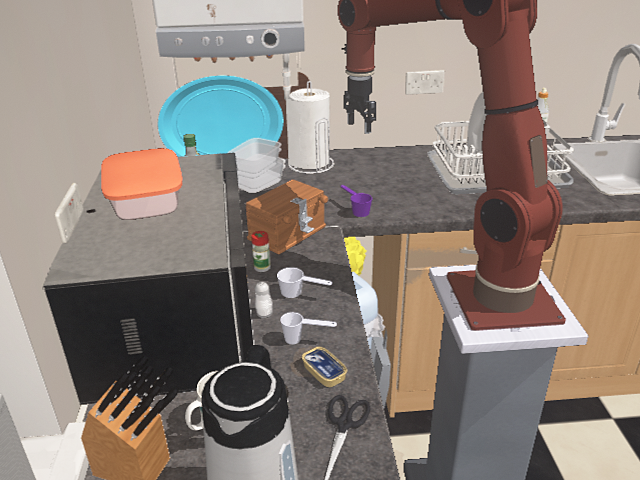

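View pics/top0.png

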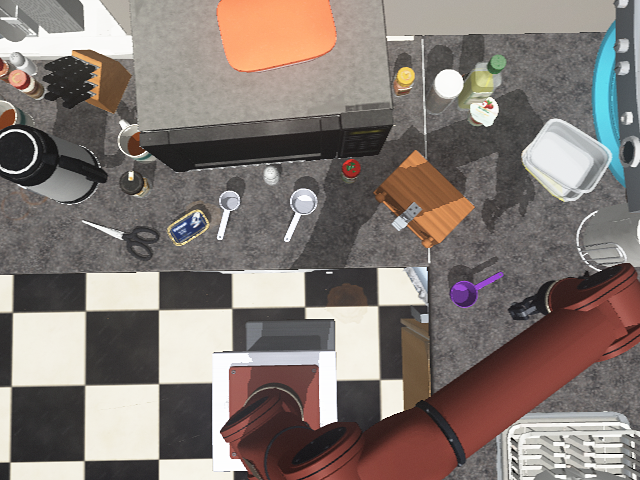

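The side view shows the box at (287,215). The top view shows it at (424,200), with its hasp at (407,214). There are three cup candidates in the top view:
- White, (302,202): about 27 px at the rim, so this is the medium cup.
- White, (229,201): about 21 px at the rim, so this is the small cup.
- Purple, (463,293): the excluded look-alike.

Next I'll measure these and check one enlarged crop.

```bash
python3 - <<'E'
from h import *
z=np.load("top.npz"); p,d=z["p"],z["d"]; X=pts("top",d); c=camera_info("top"); K=c["camera_matrix"];R=c["R"];t=c["t"]
def ray(u,v,zz):
    r=R.T@np.array([(u-K[0,2])/K[0,0],(v-K[1,2])/K[1,1],1]); o=-R.T@t; return o+r*(zz-o[2])/r[2]
print("table z",X[250,340],X[240,360])
m=np.zeros(d.shape,bool); m[140:260,365:485]=1
w=m&(X[...,2]>117)&(X[...,2]<131)
n,l,s,_=cv2.connectedComponentsWithStats(w.astype(np.uint8)); i=1+s[1:,4].argmax(); w=l==i
print("lid z",np.median(X[w][:,2]))
rect=cv2.minAreaRect(X[w][:,:2].astype(np.float32)); print("lid",rect,cv2.boxPoints(rect))
hsv=cv2.cvtColor(p,cv2.COLOR_RGB2HSV)
for nm,(u,v),h in(("med",(302,202),54),("small",(229,201),60)):
    q=np.zeros(d.shape,bool); q[v-22:v+45,u-25:u+25]=1
    q&=(hsv[...,1]<60)&(hsv[...,2]>150)
    n,l,s,_=cv2.connectedComponentsWithStats(q.astype(np.uint8)); q=l==1+s[1:,4].argmax()
    op=cv2.morphologyEx(q.astype(np.uint8),cv2.MORPH_OPEN,cv2.getStructuringElement(2,(11,11)))
    ys,xs=np.nonzero(op); W=np.array([ray(a,b,h)[:2] for a,b in zip(xs,ys)],np.float32)
    print(nm,"rim",cv2.minEnclosingCircle(W),"z",np.percentile(X[q][:,2],[5,50,95]))
    hq=q&(cv2.dilate(op,np.ones((5,5)))==0); ys,xs=np.nonzero(hq); H=np.array([ray(a,b,h-2)[:2] for a,b in zip(xs,ys)])
    far=H[np.argsort(H[:,0])[:8]].mean(0); print(" handle mean",H.mean(0),"far",far,len(H))
for nm,(u,v) in(("salt",(271,174)),("herb",(351,168)),("tin",(188,227))): print(nm,X[v,u])
print("microwave front",X[140,330],X[160,300],X[155,385])
a=cv2.resize(p[150:270,180:330],None,fx=4,fy=4); b=cv2.resize(p[140:260,370:480],None,fx=4,fy=4)
cv2.imwrite("pics/c.png",cv2.resize(np.hstack([a,b]),(800,369))[...,::-1])
E
```

```text
table z [ 405.17348737 -176.16828772    4.43900171] [ 4.30566670e+02 -2.29075806e+02 -1.79060035e-01]
lid z 124.5086059340698
lid ((517.3396606445312, -373.62261962890625), (200.10366821289062, 154.4140625), 44.37694549560547) [[ 391.83044 -388.4124 ]
 [ 499.8239  -498.78052]
 [ 642.8489  -358.83282]
 [ 534.8554  -248.46472]]
med rim ((531.0811157226562, -84.69586944580078), 31.27385139465332) z [-1.07691804 22.69153828 58.18097155]
 handle mean [474.13361595 -57.43832192] far [429.36974068 -41.44391361] 232
small rim ((525.858154296875, 93.85830688476562), 14.782724380493164) z [-0.58460814 55.29624954 64.6639832 ]
 handle mean [500.64970342 114.96976794] far [437.04608777 126.22663908] 315
salt [592.79080117  -6.18128452  87.44133419]
herb [ 600.58650947 -203.43964394  106.63368923]
tin [470.76019746 214.80687153  21.49977114]
microwave front [ 644.20402783 -150.97946491  217.32335633] [636.49265936 -77.0130593   39.19756112] [ 654.13352412 -300.20749794   -1.25702912]
```

View pics/c.png

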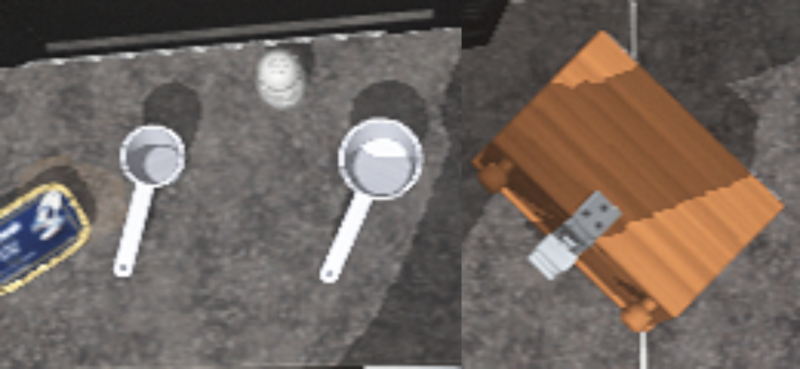

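The crop confirms the left white cup is the smaller one and the right is the medium. The box's hasp and two pulls face the lower left, towards the robot. Next I'll refine the box pose and set up a waypoint calculator.

```bash
cat >> h.py <<'E'
import json,os
def loadbox():
    b=json.load(open("box.json")); return np.array(b["c"]),b["yaw"]
def axes(yaw): 
    return np.array([np.cos(yaw),np.sin(yaw),0]),np.array([-np.sin(yaw),np.cos(yaw),0])
def B(x,y,z):
    c,yaw=loadbox(); ex,ey=axes(yaw); return np.array([c[0],c[1],0])+x*ex+y*ey+np.array([0,0,z])
def slant(s,yaw=None):   # s deg from vertical, toward box +x; tool y = -box y
    if yaw is None: yaw=loadbox()[1]
    ex,ey=axes(yaw); s=np.deg2rad(s); Z=np.array([0,0,1.])
    return Ro.from_matrix(np.stack([np.cos(s)*ex+np.sin(s)*Z,-ey,np.sin(s)*ex-np.cos(s)*Z],1))
def plan(wps,start=None):
    p,r=start or pose()[:2]
    for P,R2 in wps:
        d=r.inv().apply(np.asarray(P)-p); a=np.rad2deg((r.inv()*R2).as_rotvec())
        row=np.r_[np.round(d,1),np.round(a,1)]
        print(row.tolist(),"rows>=%.1f"%max(np.linalg.norm(d)/41.7,np.linalg.norm(a)/7.16))
        p=p+r.apply(row[:3]); r=r*Ro.from_rotvec(np.deg2rad(row[3:]))
E
python3 - <<'E'
from h import *
z=np.load("top.npz"); p,d=z["p"],z["d"]; X=pts("top",d)
m=np.zeros(d.shape,bool); m[140:260,365:485]=1
w=m&(X[...,2]>117)&(X[...,2]<128); hsv=cv2.cvtColor(p,cv2.COLOR_RGB2HSV)
w=cv2.morphologyEx((w&(hsv[...,1]>90)).astype(np.uint8),cv2.MORPH_OPEN,np.ones((9,9)))
w=cv2.morphologyEx(w,cv2.MORPH_CLOSE,np.ones((15,15)))
c=camera_info("top");K=c["camera_matrix"];R=c["R"];t=c["t"]
cn=max(cv2.findContours(w,0,2)[0],key=cv2.contourArea); hull=cv2.convexHull(cn)[:,0]
o=-R.T@t; r=np.c_[(hull[:,0]-K[0,2])/K[0,0],(hull[:,1]-K[1,2])/K[1,1],np.ones(len(hull))]@R
W=(o+r*((124-o[2])/r[:,2])[:,None])[:,:2].astype(np.float32)
rect=cv2.minAreaRect(W); bp=cv2.boxPoints(rect); print(rect); print(bp)
e=bp-np.roll(bp,1,0); i=np.linalg.norm(e,axis=1).argmax(); yv=e[i]/np.linalg.norm(e[i]); yv*=np.sign(yv[1])
yaw=np.arctan2(-yv[0],yv[1]); 
json.dump({"c":[float(v) for v in rect[0]],"yaw":float(yaw)},open("box.json","w")); print(np.rad2deg(yaw))
# profile of hi points in box frame
ex,ey=axes(yaw); q=m&(X[...,2]>100)&(X[...,2]<140); Q=X[q][:,:2]-rect[0]; bx=Q@ex[:2]; by=Q@ey[:2]
for lo,hi in((-110,-90),(-90,-65),(-60,-20),(-13,13),(20,60),(65,90)): k=(by>lo)&(by<hi); print(lo,hi,bx[k].min(),bx[k].max())
for a in(-30,0,30): k=abs(bx-a)<8; print(a,by[k].min(),by[k].max())
plan([(B(-200,0,200),slant(45))])
E
```

```text
Traceback (most recent call last):
ValueError: max() iterable argument is empty
```

```bash
cat > bx.py <<'E'
from h import *
z=np.load("top.npz"); p,d=z["p"],z["d"]; X=pts("top",d)
m=np.zeros(d.shape,bool); m[140:260,365:485]=1
w=m&(X[...,2]>112)&(X[...,2]<136); print(w.sum())
w=cv2.morphologyEx(w.astype(np.uint8),cv2.MORPH_CLOSE,np.ones((5,5))); w=cv2.morphologyEx(w,cv2.MORPH_OPEN,cv2.getStructuringElement(2,(21,21)))
print(w.sum())
c=camera_info("top");K=c["camera_matrix"];R=c["R"];t=c["t"]
cn=max(cv2.findContours(w,0,2)[0],key=cv2.contourArea); hull=cv2.convexHull(cn)[:,0]
o=-R.T@t; r=np.c_[(hull[:,0]-K[0,2])/K[0,0],(hull[:,1]-K[1,2])/K[1,1],np.ones(len(hull))]@R
W=(o+r*((124-o[2])/r[:,2])[:,None])[:,:2].astype(np.float32)
rect=cv2.minAreaRect(W); bp=cv2.boxPoints(rect); print(rect); print(bp)
e=bp-np.roll(bp,1,0); i=np.linalg.norm(e,axis=1).argmax(); yv=e[i]/np.linalg.norm(e[i]); yv*=np.sign(yv[1])
yaw=np.arctan2(-yv[0],yv[1]); 
json.dump({"c":[float(v) for v in rect[0]],"yaw":float(yaw)},open("box.json","w")); print(np.rad2deg(yaw))
ex,ey=axes(yaw); q=m&(X[...,2]>100)&(X[...,2]<140); Q=X[q][:,:2]-rect[0]; bx=Q@ex[:2]; by=Q@ey[:2]
for lo,hi in((-110,-90),(-90,-65),(-60,-20),(-13,13),(20,60),(65,90)): k=(by>lo)&(by<hi); print(lo,hi,np.percentile(bx[k],[1,99]))
for a in(-30,0,30): k=abs(bx-a)<8; print(a,np.percentile(by[k],[1,99]))
plan([(B(-200,0,200),slant(45))])
E
python3 bx.py
```

```text
4573
4355
((523.3661499023438, -379.400634765625), (199.6808319091797, 134.2405548095703), 44.70137023925781)
[[ 405.1881  -401.92163]
 [ 499.6145  -497.33746]
 [ 641.5442  -356.87964]
 [ 547.1178  -261.4638 ]]
-45.298634
-110 -90 [-58.53963928  64.19785576]
-90 -65 [-85.91022999  67.38627978]
-60 -20 [-58.53697777  65.67525234]
-13 13 [-67.13276038  64.27213937]
20 60 [-57.63655573  65.66495417]
65 90 [-83.92607925  66.40414904]
-30 [-97.6464622   98.00844858]
0 [-97.44085502 180.53151993]
30 [-97.98571721  98.10077816]
[238.4, -267.6, 6.0, -28.1, 38.9, 67.6] rows>=11.6
```

```bash
python3 - <<'E'
from h import *
json.dump({"c":[526.0,-382.0],"yaw":float(np.deg2rad(-45.3))},open("box.json","w"))
p,r,_=pose(); g=slant(45); from scipy.spatial.transform import Slerp
S=Slerp([0,1],Ro.concatenate([r,g])); T=B(-160,19,170)
plan([((p+T)/2,S(.5)),(T,g),(B(-80,19,104),g)])
E
```

```text
[135.2, -116.1, 18.0, -14.0, 19.5, 33.8] rows>=5.8
[40.3, -174.0, 12.1, -14.1, 19.5, 33.8] rows>=5.8
[9.9, -0.1, 103.2, 0.0, -0.0, -0.0] rows>=2.5
```

drive_tool:
  rows: [135.2,-116.1,18,-14,19.5,33.8,135.2,-116.1,18,-14,19.5,33.8,135.2,-116.1,18,-14,19.5,33.8,135.2,-116.1,18,-14,19.5,33.8,135.2,-116.1,18,-14,19.5,33.8,135.2,-116.1,18,-14,19.5,33.8]
  hand: 0
  squeeze: 30

```text
time_s: 0.6
eef_pos: [358.3, -415.2, 187.6]
tcp_rot: [0.976, -0.07, 0.191, 0.078]
contact_force: [-0.3, 0.3, -0.7]
finger_gap: 12.1
finger_force: 0.0
```

drive_tool:
  rows: [40.3,-174,12.1,-14.1,19.5,33.8,40.3,-174,12.1,-14.1,19.5,33.8,40.3,-174,12.1,-14.1,19.5,33.8,40.3,-174,12.1,-14.1,19.5,33.8,40.3,-174,12.1,-14.1,19.5,33.8,40.3,-174,12.1,-14.1,19.5,33.8,40.3,-174,12.1,-14.1,19.5,33.8]

```text
time_s: 1.18
eef_pos: [428.2, -272.5, 171.7]
tcp_rot: [0.904, -0.281, 0.294, 0.134]
contact_force: [-0.5, -0.6, -0.1]
finger_gap: -0.3
finger_force: 0.0
```

```bash
python3 - <<'E'
from h import *
p,r,o=pose(); g=slant(45); print(p,B(-160,19,170),np.rad2deg((r.inv()*g).magnitude()),o["qpos"],o["time_s"])
im,d=get_image("wrist"); c=camera_info("wrist"); np.savez("w.npz",p=im,d=d); print(c)
cv2.imwrite("pics/w1.png",im[...,::-1])
plan([(B(-80,19,104),g)])
E
```

```text
[ 428.18989546 -272.47773859  171.70820193] [ 426.96203755 -254.90758483  170.        ] 12.506198570486033 [ 0.76664281 -0.37541977 -0.400344    2.38797647  0.18468871  0.49053023
 -1.96322593] 1.1833
{'camera_matrix': array([[371.64829954,   0.        , 320.2869482 ],
       [  0.        , 371.64829954, 234.57296193],
       [  0.        ,   0.        ,   1.        ]]), 'R': array([[-0.59283676, -0.80235467,  0.06907654],
       [-0.76107998,  0.53016371, -0.37374283],
       [ 0.26325243, -0.27414126, -0.92495661]]), 't': array([ 25.44297511, 555.30147067, 152.24567721])}
[12.1, -3.2, 94.9, -2.8, 7.0, 9.3] rows>=2.3
```

View pics/w1.png

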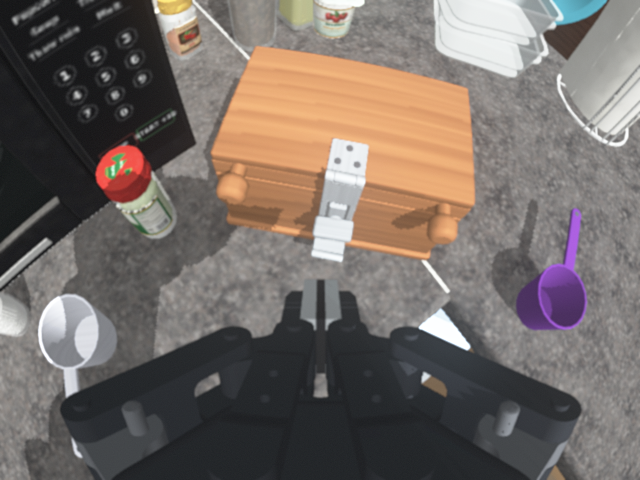

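The wrist view shows the hasp strap at (340,200), its lip at (332,245), and the pulls at (232,185) and (442,225). The arm is near the limits of j2 and j4, so I'll identify a quick kinematic model to check reach.

```bash
cat > kin.py <<'E'
from h import *
from itertools import product
from scipy.optimize import least_squares
S=[([ 1.01380066,0.33385241,0.03987222,1.46618283,-0.01339046,1.34332195,-0.05852376],[287.05,-582.67,205.6],[0.973920904,0.226886562,-0.000222703551,-0.000715503267])]
p,r,o=pose(); S.append((o["qpos"],p,r.as_quat()))
def fk(q,pr,sg):
    o1,o7,h,L1,L2,L3,e=pr[:7]; q=np.array(q)*sg
    A=Ro.from_euler("z",q[0]+o1)*Ro.from_euler("y",q[1]); x=np.array([0,0,h])+A.apply([0,0,L1])
    A=A*Ro.from_euler("z",q[2])*Ro.from_euler("y",q[3]); x=x+A.apply([0,0,L2])
    A=A*Ro.from_euler("z",q[4])*Ro.from_euler("y",q[5]); x=x+A.apply([e,0,L3]); return x,A*Ro.from_euler("z",q[6]+o7)
if __name__=="__main__":
  best=None
  for s in product([1,-1],repeat=4):
    sg=np.array([s[0],1,s[1],1,s[2],1,s[3]])
    def f(pr):
        R=[]
        for q,x,Q in S:
            X,A=fk(q,pr,sg); R+=list((X-x)/1000)+list((A.inv()*Ro.from_quat(Q)).as_rotvec())
        return np.array(R)
    for o1,o7 in product([0,1.57,3.14,-1.57],repeat=2):
        k=least_squares(f,[o1,o7,350,400,400,250,0])
        if best is None or k.cost<best[0]: best=(k.cost,sg.tolist(),k.x.tolist())
  print(best); json.dump(best,open("kin.json","w"))
E
python3 kin.py
```

```text
(np.float64(0.000526081456580507), [-1, 1, -1, 1, -1, 1, -1], [-0.037860548117532644, 1.5369144381583417, 257.70816911305263, 630.6173478959773, 505.18910544498965, 532.7209774921268, 49.04928843582828])
```

drive_tool:
  rows: [9,-3.2,60,-2.8,7,9.3,12.1,-3.2,92,-2.8,7,9.3,12.1,-3.2,94.9,-2.8,7,9.3,12.1,-3.2,94.9,-2.8,7,9.3,12.1,-3.2,94.9,-2.8,7,9.3]

```text
time_s: 1.65
eef_pos: [462.8, -301.7, 143.1]
tcp_rot: [0.868, -0.331, 0.337, 0.155]
contact_force: [-0.9, -0.0, 0.7]
finger_gap: 0.3
finger_force: 0.0
```

```bash
cat > st.py <<'E'
from h import *
import sys
p,r,o=pose(); c,yaw=loadbox(); ex,ey=axes(yaw); d=p-np.r_[c,0]
z=r.as_matrix()[:,2]; print("box TCP",np.round([d@ex,d@ey,d[2]],1),"slant %.1f side %.1f"%(np.rad2deg(np.arctan2(z@ex,-z[2])),np.rad2deg(np.arcsin(z@ey))),"yvec",np.round(r.as_matrix()[:,1]@np.c_[ex,ey,[0,0,1]],3))
print("q",np.round(o["qpos"],3),"t",o["time_s"],"F",np.round(o["contact_force"],1),"gap",round(o["finger_gap"],1),round(o["finger_force"],1))
E
python3 st.py
```

```text
box TCP [-101.5   11.6  143.1] slant 43.5 side -0.2 yvec [ 0.044 -0.998  0.047]
q [ 1.422 -0.336 -1.016  2.395  0.139  0.231 -2.094] t 1.65 F [-0.9 -0.   0.7] gap 0.3 0.0
```

```bash
python3 - <<'E'
from h import *
g=slant(25)
plan([(B(-100,19,125),g),(B(-82,19,96),g),(B(-82,19,66),g)])
E
```

```text
[-10.8, -8.2, 14.1, 0.8, -18.5, 3.6] rows>=2.6
[4.0, 0.0, 33.9, 0.0, -0.0, -0.0] rows>=0.8
[-12.7, 0.0, 27.2, 0.0, -0.0, -0.0] rows>=0.7
```

drive_tool:
  rows: [-10.8,-8.2,14.1,0.8,-18.5,3.6,-10.8,-8.2,14.1,0.8,-18.5,3.6,-10.8,-8.2,14.1,0.8,-18.5,3.6,-10.8,-8.2,14.1,0.8,-18.5,3.6,-10.8,-8.2,14.1,0.8,-18.5,3.6]

```text
time_s: 2.07
eef_pos: [469.2, -297.9, 125.0]
tcp_rot: [0.901, -0.376, 0.2, 0.082]
contact_force: [-1.1, 0.8, -0.4]
finger_gap: -0.0
finger_force: 0.0
```

drive_tool:
  rows: [4,0,33.9,0,0,0,4,0,33.9,0,0,0,4,0,33.9,0,0,0]

```text
time_s: 2.32
eef_pos: [479.8, -308.9, 93.5]
tcp_rot: [0.902, -0.375, 0.198, 0.083]
contact_force: [-0.9, 1.4, -0.1]
finger_gap: 0.1
finger_force: 0.0
```

```bash
python3 st.py
```

```text
box TCP [-84.5  18.5  93.5] slant 24.8 side 0.0 yvec [ 0.002 -1.     0.001]
q [ 1.454  0.072 -1.078  2.143  0.413  0.599 -2.27 ] t 2.3167 F [-0.9  1.4 -0.1] gap 0.1 0.0
```

drive_tool:
  rows: [-2,0,6,0,0,0,-4.5,0,12,0,0,0,-7,0,18,0,0,0,-9.8,0,25.8,0,0,0,-9.8,0,25.8,0,0,0]

```text
time_s: 2.73
eef_pos: [481.2, -310.3, 67.4]
tcp_rot: [0.902, -0.375, 0.199, 0.084]
contact_force: [-0.5, -0.2, -0.8]
finger_gap: 0.0
finger_force: 0.0
```

```bash
python3 st.py
```

```text
box TCP [-82.5  18.5  67.4] slant 24.9 side -0.0 yvec [ 0.001 -1.     0.002]
q [ 1.393  0.138 -1.041  2.164  0.556  0.569 -2.401] t 2.7333 F [-0.5 -0.2 -0.8] gap 0.0 0.0
```

```bash
python3 - <<'E'
from h import *
a=get_image("wrist")[0]; b=get_image("side")[0]
A=cv2.resize(a[100:360,200:460],(520,520)); Bb=cv2.resize(b[150:280,240:310],(280,520),interpolation=cv2.INTER_CUBIC)
cv2.imwrite("pics/w2.png",np.hstack([A,Bb])[...,::-1])
E
```

```text
(no output)
```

View pics/w2.png

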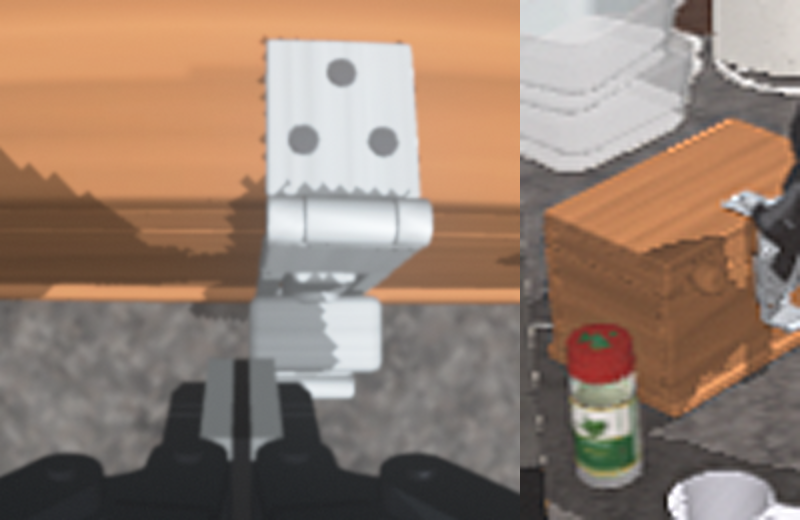

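The wrist crop shows the hinge knuckle at crop (350,222). The white block at (250–382, 300–375) looks like the wing, still about level, with the lip below it and the fingertips at its left end. I'll check this with depth.

```bash
cat >> h.py <<'E'
def wpts(d):
    c=camera_info("wrist");K=c["camera_matrix"];v,u=np.indices(d.shape); x=(u-K[0,2])/K[0,0];y=(v-K[1,2])/K[1,1]
    r=np.hypot(x,y)+1e-9; k=np.tan(r)/r
    return (np.stack([x*k*d,y*k*d,d],-1)-c["t"])@c["R"]
def tobox(X):
    c,yaw=loadbox(); ex,ey=axes(yaw); d=X-np.r_[c,0]; return np.stack([d@ex,d@ey,d[...,2]],-1)
E
python3 - <<'E'
from h import *
im,d=get_image("wrist"); Q=tobox(wpts(d))
for v in (50,75,110,145,160,165,170,175,180,185,188,192,196):   # crop rows/2
    print(v+100,[tuple(np.round(Q[v+100,u+200]).astype(int)) for u in (127,132,140,150,160,170,178,186)])
E
```

```text
150 [(np.int64(-38), np.int64(16), np.int64(125)), (np.int64(-38), np.int64(14), np.int64(124)), (np.int64(-39), np.int64(11), np.int64(127)), (np.int64(-39), np.int64(8), np.int64(127)), (np.int64(-40), np.int64(4), np.int64(129)), (np.int64(-39), np.int64(1), np.int64(127)), (np.int64(-39), np.int64(-2), np.int64(127)), (np.int64(-39), np.int64(-5), np.int64(127))]
175 [(np.int64(-48), np.int64(16), np.int64(126)), (np.int64(-48), np.int64(14), np.int64(126)), (np.int64(-49), np.int64(12), np.int64(127)), (np.int64(-49), np.int64(8), np.int64(129)), (np.int64(-49), np.int64(5), np.int64(129)), (np.int64(-49), np.int64(1), np.int64(127)), (np.int64(-48), np.int64(-2), np.int64(127)), (np.int64(-49), np.int64(-5), np.int64(129))]
210 [(np.int64(-58), np.int64(16), np.int64(114)), (np.int64(-58), np.int64(14), np.int64(115)), (np.int64(-63), np.int64(12), np.int64(135)), (np.int64(-63), np.int64(9), np.int64(134)), (np.int64(-63), np.int64(6), np.int64(135)), (np.int64(-63), np.int64(2), np.int64(135)), (np.int64(-63), np.int64(0), np.int64(136)), (np.int64(-63), np.int64(-3), np.int6
[... 2954 characters left out ...]
np.int64(111)), (np.int64(-89), np.int64(14), np.int64(112)), (np.int64(-89), np.int64(11), np.int64(103)), (np.int64(-89), np.int64(7), np.int64(103)), (np.int64(-88), np.int64(-3), np.int64(48)), (np.int64(-89), np.int64(-9), np.int64(48)), (np.int64(-88), np.int64(-20), np.int64(1)), (np.int64(-88), np.int64(-26), np.int64(1))]
296 [(np.int64(-90), np.int64(16), np.int64(116)), (np.int64(-90), np.int64(14), np.int64(115)), (np.int64(-90), np.int64(11), np.int64(107)), (np.int64(-90), np.int64(7), np.int64(106)), (np.int64(-91), np.int64(-3), np.int64(48)), (np.int64(-91), np.int64(-9), np.int64(48)), (np.int64(-91), np.int64(-21), np.int64(1)), (np.int64(-91), np.int64(-26), np.int64(0))]
```

Depth shows the wing still level: its top is at 78–80 mm and it spans y about −14 to +15, so the finger slipped past its end. I'll correct the box by about 2.5 mm and repeat the push closer in, at y=11.

```bash
python3 - <<'E'
from h import *
json.dump({"c":[528.1,-383.4],"yaw":float(np.deg2rad(-45.3))},open("box.json","w"))
g=slant(25)
plan([(B(-86,18,96),g),(B(-82.5,10.5,96),g),(B(-82.5,10.5,64),g)])
E
```

```text
[9.0, 0.4, -25.4, 0.0, -0.0, 0.1] rows>=0.6
[3.2, 7.5, 1.5, 0.0, -0.0, -0.0] rows>=0.2
[-13.5, 0.0, 29.0, 0.0, -0.0, -0.0] rows>=0.8
```

drive_tool:
  rows: [9,0.4,-25.4,0,0,0,9,0.4,-25.4,0,0,0,12.2,7.9,-23.9,0,0,0,12.2,7.9,-23.9,0,0,0]

```text
time_s: 3.22
eef_pos: [476.7, -319.9, 95.8]
tcp_rot: [0.901, -0.377, 0.2, 0.084]
contact_force: [-0.3, -0.3, -0.1]
finger_gap: -0.6
finger_force: 0.0
```

drive_tool:
  rows: [-3.4,0,7.2,0,0,0,-5.1,0,11,0,0,0,-6.8,0,14.5,0,0,0]

```text
time_s: 3.47
eef_pos: [477.0, -318.0, 78.4]
tcp_rot: [0.901, -0.376, 0.199, 0.083]
contact_force: [0.0, 0.7, -0.0]
finger_gap: -0.1
finger_force: 0.0
```

drive_tool:
  rows: [-1.7,0,3.6,0,0,0,-3.4,0,7.2,0,0,0,-5.1,0,11,0,0,0,-6.8,0,14.5,0,0,0,-6.8,0,14.5,0,0,0]

```text
time_s: 3.88
eef_pos: [477.3, -317.6, 62.5]
tcp_rot: [0.901, -0.376, 0.199, 0.083]
contact_force: [0.1, -0.2, -0.2]
finger_gap: 0.0
finger_force: 0.0
```

```bash
python3 st.py; cat > wing.py <<'E'
from h import *
im,d=get_image("wrist"); Q=tobox(wpts(d)); s=im.astype(int).max(-1)-im.astype(int).min(-1)
k=(Q[...,0]>-95)&(Q[...,0]<-70)&(abs(Q[...,1])<40)&(Q[...,2]>52)&(Q[...,2]<98)&(s<30)&(im.max(-1)>100)
q=Q[k]; print(len(q))
for y in range(-20,36,4):
    z=q[(q[:,1]>=y)&(q[:,1]<y+4)]
    if len(z)>3: print(y,len(z),"x",np.round(np.percentile(z[:,0],[5,95])),"z",np.round(np.percentile(z[:,2],[5,50,95])))
E
python3 wing.py
```

```text
box TCP [-82.5  10.1  62.5] slant 24.9 side -0.0 yvec [-0. -1.  0.]
q [ 1.408  0.15  -1.039  2.169  0.571  0.557 -2.399] t 3.8833 F [ 0.1 -0.2 -0.2] gap 0.0 0.0
2761
-16 237 x [-88. -72.] z [77. 80. 81.]
-12 395 x [-88. -70.] z [74. 80. 90.]
-8 392 x [-89. -71.] z [78. 80. 90.]
-4 436 x [-88. -71.] z [78. 80. 95.]
0 401 x [-87. -71.] z [78. 79. 95.]
4 353 x [-86. -70.] z [77. 79. 96.]
8 268 x [-84. -71.] z [77. 79. 80.]
12 275 x [-86. -73.] z [76. 78. 97.]
16 4 x [-87. -85.] z [96. 97. 98.]
```

```bash
python3 - <<'E'
from h import *
p,r,o=pose(); c=camera_info("wrist"); K=c["camera_matrix"]
def proj(X):
    x=c["R"]@X+c["t"]; th=np.arctan2(np.hypot(x[0],x[1]),x[2]); ph=np.arctan2(x[1],x[0]); return np.round([K[0,2]+K[0,0]*th*np.cos(ph),K[1,2]+K[1,1]*th*np.sin(ph)],1),np.round(x[2],1)
for n,X in(("tcp",p),("wingc",B(-82,0,78)),("wingL",B(-82,15.5,78)),("tip+11x",p+r.apply([11,0,0])),("tip-11x",p+r.apply([-11,0,0])),("back40",p+r.apply([0,0,-40]))): print(n,*proj(X))
a,d=get_image("wrist"); np.savez("w3.npz",d=d,a=a)
cv2.imwrite("pics/w3.png",cv2.resize(a[180:340,240:420],None,fx=4,fy=4,interpolation=cv2.INTER_CUBIC)[:600,...,::-1])
Q=tobox(wpts(d)); 
for v in (270,275,280,285,290,300,310,320,330): print(v,[tuple(int(x) for x in Q[v,u]) for u in (300,308,314,320,326,332,340)])
E
```

```text
tcp [319.2 276.6] 180.6
wingc [342.1 274.1] 165.7
wingL [307.5 274.1] 165.7
tip+11x [319.2 255.2] 177.6
tip-11x [319.3 296.9] 183.5
back40 [318.8 315.1] 142.0
270 [(-74, 23, 1), (-79, 15, 75), (-79, 12, 77), (-79, 9, 79), (-79, 7, 79), (-79, 4, 79), (-79, 0, 78)]
275 [(-78, 23, 1), (-81, 15, 75), (-82, 12, 78), (-82, 9, 78), (-82, 7, 78), (-82, 4, 78), (-82, 0, 78)]
280 [(-81, 23, 1), (-85, 14, 95), (-85, 12, 96), (-85, 9, 96), (-85, 7, 94), (-85, 5, 95), (-84, 1, 78)]
285 [(-84, 23, 0), (-87, 14, 100), (-87, 12, 99), (-87, 9, 100), (-87, 7, 101), (-87, 5, 100), (-86, 1, 79)]
290 [(-87, 23, 1), (-89, 14, 104), (-89, 12, 105), (-89, 9, 105), (-89, 7, 104), (-89, 5, 103), (-88, 1, 78)]
300 [(-93, 17, 105), (-92, 14, 114), (-92, 12, 112), (-92, 9, 112), (-92, 7, 113), (-92, 5, 112), (-93, 2, 104)]
310 [(-96, 17, 110), (-96, 13, 119), (-96, 11, 119), (-96, 9, 118), (-96, 7, 118), (-96, 5, 120), (-96, 3, 119)]
320 [(-99, 16, 127), (-99, 13, 125), (-99, 11, 125), (-99, 9, 125), (-99, 7, 126), (-99, 6, 125), (-99, 3, 127)]
330 [(-101, 15, 133), (-101, 13, 133), (-102, 11, 123), (-102, 9, 123), (-102, 7, 123), (-101, 6, 133), (-101, 3, 132)]
```

View pics/w3.png

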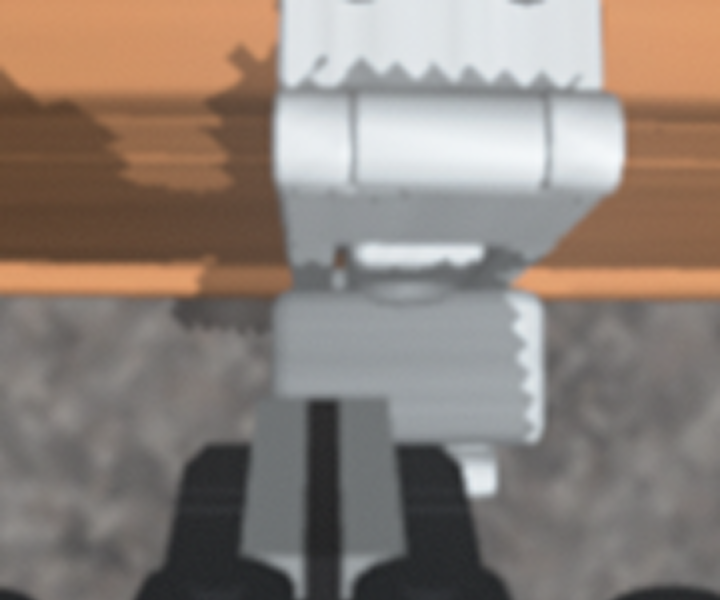

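The crop shows the fingertips at (320,398) in front of the wing and above it, with the wing still level. By depth the visible tip is about 30 mm short of the reported TCP. I'll test by continuing downwards in small steps and watching the force.

drive_tool:
  rows: [0,0,6,0,0,0,0,0,12,0,0,0,0,0,12,0,0,0]

```text
time_s: 4.23
eef_pos: [482.4, -320.9, 52.7]
tcp_rot: [0.901, -0.376, 0.2, 0.083]
contact_force: [-0.7, 3.7, 5.2]
finger_gap: -0.0
finger_force: 2.7
```

drive_tool:
  rows: [0,0,6,0,0,0,0,0,6,0,0,0]

```text
time_s: 4.4
eef_pos: [487.0, -321.5, 49.0]
tcp_rot: [0.901, -0.374, 0.202, 0.082]
contact_force: [3.7, 9.2, 9.7]
finger_gap: -0.1
finger_force: 6.0
```

```bash
python3 st.py; python3 wing.py; python3 - <<'E'
from h import *
im,d=get_image("wrist"); Q=tobox(wpts(d))
for v in range(250,300,5): print(v,[tuple(int(x) for x in Q[v,u]) for u in (308,314,326,332,345,355)])
E
```

```text
box TCP [-72.9  14.3  49. ] slant 25.2 side 0.3 yvec [ 0.004 -1.    -0.003]
q [ 1.354  0.202 -0.999  2.164  0.67   0.545 -2.483] t 4.4 F [3.7 9.2 9.7] gap -0.1 6.0
2477
-16 7 x [-70. -70.] z [68. 73. 88.]
-12 294 x [-88. -70.] z [78. 87. 92.]
-8 517 x [-89. -71.] z [87. 89. 93.]
-4 531 x [-88. -71.] z [82. 86. 94.]
0 318 x [-80. -70.] z [77. 81. 95.]
4 269 x [-81. -70.] z [69. 76. 95.]
8 278 x [-83. -70.] z [64. 88. 97.]
12 48 x [-83. -70.] z [65. 90. 97.]
16 203 x [-83. -77.] z [82. 90. 97.]
20 8 x [-80. -76.] z [81. 83. 90.]
24 4 x [-86. -84.] z [90. 90. 94.]
250 [(-61, 19, 59), (-61, 16, 59), (-70, 11, 131), (-70, 10, 130), (-70, 6, 130), (-70, 3, 131)]
255 [(-60, 20, 33), (-60, 17, 34), (-69, 11, 116), (-69, 9, 116), (-69, 5, 117), (-70, 2, 118)]
260 [(-61, 21, 13), (-61, 17, 13), (-70, 11, 102), (-70, 9, 102), (-70, 4, 103), (-70, 1, 104)]
265 [(-64, 21, 10), (-64, 17, 11), (-69, 11, 78), (-69, 8, 77), (-71, 4, 94), (-71, 0, 93)]
270 [(-66, 21, 0), (-66, 17, 1), (-70, 10, 53), (-69, 8, 51), (-71, 3, 80), (-72, 0, 80)]
275 [(-69, 21, 0), (-69, 17, 0), (-72, 10, 45), (-73, 8, 68), (-73, 3, 77), (-74, 0, 83)]
280 [(-76, 18, 81), (-76, 16, 81), (-76, 11, 82), (-76, 8, 82), (-75, 3, 77), (-76, 0, 82)]
285 [(-78, 18, 86), (-78, 15, 86), (-78, 11, 86), (-78, 8, 86), (-77, 3, 76), (-78, 0, 82)]
290 [(-80, 18, 90), (-80, 15, 91), (-80, 11, 90), (-80, 9, 90), (-80, 3, 81), (-80, 0, 83)]
295 [(-82, 17, 93), (-82, 15, 94), (-82, 11, 94), (-82, 9, 93), (-82, 3, 84), (-82, 0, 83)]
```

It makes contact now and the wing has turned about 45–50°. So the real fingertips are about 30 mm behind the reported TCP, and I'll use that offset. I'll keep pushing straight down.

drive_tool:
  rows: [-2.5,0,5,0,0,0,-5,0,10,0,0,0,-7,1,15,0,0,0,-7,3,15,0,0,0,-7,5,15,0,0,0,-7,5,15,0,0,0]

```text
time_s: 5.0
eef_pos: [491.1, -320.1, 34.9]
tcp_rot: [0.902, -0.37, 0.207, 0.078]
contact_force: [28.1, 18.3, -0.8]
finger_gap: -0.3
finger_force: 16.5
```

```bash
python3 st.py; python3 wing.py
```

```text
box TCP [-71.   18.2  34.9] slant 25.6 side 1.1 yvec [ 0.015 -1.    -0.013]
q [ 1.322  0.23  -0.969  2.177  0.734  0.511 -2.535] t 5.0 F [28.1 18.3 -0.8] gap -0.3 16.5
2782
-16 13 x [-70. -70.] z [54. 68. 91.]
-12 95 x [-70. -70.] z [55. 79. 96.]
-8 89 x [-86. -70.] z [83. 89. 95.]
-4 627 x [-88. -71.] z [88. 90. 94.]
0 649 x [-88. -71.] z [84. 90. 94.]
4 155 x [-77. -70.] z [62. 79. 95.]
8 210 x [-88. -70.] z [62. 83. 95.]
12 397 x [-89. -74.] z [68. 85. 97.]
16 179 x [-90. -76.] z [72. 89. 97.]
20 368 x [-88. -75.] z [69. 84. 96.]
```

The wing is now about upright, with its top at 90 mm at y≈0, and the finger is pressing its side against the stop. I'll back off, open to 45 mm and go to the pre-grasp pose for the lip.

```bash
python3 - <<'E'
from h import *
g=slant(25);g2=slant(35)
plan([(B(-75,28,45),g),(B(-115,20,85),slant(30)),(B(-103,0,72),g2)])
E
```

```text
[0.8, -10.0, -10.6, -1.1, -0.6, 0.5] rows>=0.4
[-19.4, 8.1, -53.2, 0.0, 5.0, -0.0] rows>=1.4
[3.9, 20.0, 17.3, 0.0, 5.0, -0.0] rows>=0.7
```

drive_tool:
  rows: [0.8,-10,-10.6,-1.1,-0.6,0.5,0.8,-10,-10.6,-1.1,-0.6,0.5]

```text
time_s: 5.22
eef_pos: [487.7, -314.8, 43.0]
tcp_rot: [0.9, -0.381, 0.193, 0.088]
contact_force: [0.8, 0.4, 0.5]
finger_gap: 0.2
finger_force: 0.0
```

drive_tool:
  rows: [-19.4,8.1,-53.2,0,5,0,-19.4,8.1,-53.2,0,5,0,-19.4,8.1,-53.2,0,5,0]
  hand: 45

```text
time_s: 5.47
eef_pos: [449.5, -292.8, 81.6]
tcp_rot: [0.89, -0.378, 0.231, 0.107]
contact_force: [0.3, 0.9, -0.7]
finger_gap: 35.6
finger_force: 0.0
```

drive_tool:
  rows: [3.9,20,17.3,0,5,0,3.9,20,17.3,0,5,0,3.9,20,17.3,0,5,0]

```text
time_s: 5.72
eef_pos: [441.7, -317.1, 66.6]
tcp_rot: [0.879, -0.374, 0.268, 0.123]
contact_force: [-0.5, 0.4, -0.7]
finger_gap: 44.8
finger_force: 0.0
```

```bash
python3 st.py; python3 - <<'E'
from h import *
im,d=get_image("wrist"); cv2.imwrite("pics/w4.png",cv2.resize(im[150:400,180:460],None,fx=2.4,fy=2.4)[...,::-1])
Q=tobox(wpts(d)); s=im.astype(int).max(-1)-im.astype(int).min(-1)
def rep(n,lo,hi):
    k=np.all((Q>lo)&(Q<hi),-1)&(s<30)&(im.max(-1)>90); q=Q[k]
    print(n,k.sum(),np.round(np.percentile(q,[3,50,97],axis=0),0).tolist() if k.sum() else "")
rep("lip",[-105,-25,38],[-70,25,54]); rep("wing",[-95,-25,80],[-73,25,98])
p,r,o=pose(); T=r.inv().apply(wpts(d)-p); 
k=(abs(T[...,0]-11)<6)&(T[...,2]>-110)&(T[...,2]<-5)&(abs(T[...,1])<60); 
for sg in(1,-1):
    kk=k&(T[...,1]*sg>3); t=T[kk]; print("finger",sg,np.round(np.percentile(t,[1,50,99],axis=0)).tolist())
E
```

```text
box TCP [-107.9  -14.8   66.6] slant 34.3 side -1.3 yvec [-0.018 -1.     0.016]
q [ 1.484 -0.053 -1.078  2.36   0.665  0.321 -2.566] t 5.7167 F [-0.5  0.4 -0.7] gap 44.8 0.0
lip 1698 [[-95.0, -12.0, 46.0], [-86.0, -2.0, 47.0], [-71.0, 14.0, 49.0]]
wing 658 [[-89.0, -3.0, 82.0], [-83.0, 0.0, 91.0], [-74.0, 4.0, 92.0]]Traceback (most recent call last):
  File "<stdin>", line 8, in <module>
  File "scipy/spatial/transform/_rotation.pyx", line 2580, in scipy.spatial.transform._rotation.Rotation.apply
ValueError: Expected input of shape (3,) or (P, 3), got (480, 640, 3).
```

View pics/w4.png

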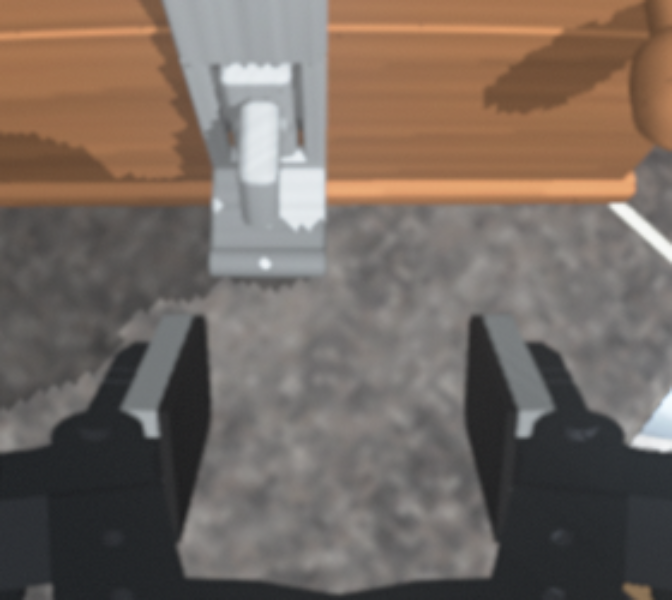

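The wing stands upright in the slot at crop (260,150), and the lip is at (265,262). The gripper is about 15 mm too far to the right. I'll measure the fingertip offset at this opening.

```bash
python3 - <<'E'
from h import *
im,d=get_image("wrist"); p,r,o=pose(); T=(wpts(d)-p)@r.as_matrix()
for v,u in ((283,252),(283,256),(290,250),(300,245),(320,238),(283,384),(290,388),(300,393)): print(v,u,np.round(T[v,u]))
s=34; zt=np.array([np.sin(np.deg2rad(s)),0,-np.cos(np.deg2rad(s))])
L=np.array([-83,1,44.]); g=slant(s)
for k in(43,):
  a=L+zt*(k-45); b=L+zt*k; print(a,b); plan([(B(*a),g),(B(*b),g)])
E
```

```text
283 252 [ 12. -26. -35.]
283 256 [ 11. -25. -34.]
290 250 [ 11. -26. -40.]
300 245 [ 11. -27. -49.]
320 238 [ 11. -26. -65.]
283 384 [ 10.  26. -33.]
290 388 [ 11.  26. -41.]
300 393 [ 11.  26. -50.]
[-84.11838581   1.          45.65807515] [-58.95470515   1.           8.35138438]
[5.6, -14.6, 30.9, 1.2, -0.3, -0.3] rows>=0.8
[0.0, -0.0, 45.0, 0.0, -0.0, -0.0] rows>=1.1
```

drive_tool:
  rows: [5.6,-14.6,20,1.2,-0.3,-0.3,5.6,-14.6,30.9,1.2,-0.3,-0.3,5.6,-14.6,30.9,1.2,-0.3,-0.3]

```text
time_s: 6.07
eef_pos: [458.3, -321.2, 64.7]
tcp_rot: [0.881, -0.372, 0.272, 0.11]
contact_force: [-0.7, 0.2, -0.4]
finger_gap: 44.9
finger_force: 0.0
```

drive_tool:
  rows: [0,0,15,0,0,0,0,0,30,0,0,0,0,0,45,0,0,0,0,0,45,0,0,0]

```text
time_s: 6.4
eef_pos: [464.9, -328.1, 44.9]
tcp_rot: [0.883, -0.373, 0.268, 0.099]
contact_force: [-0.3, -0.2, -0.2]
finger_gap: 45.0
finger_force: 0.0
```

```bash
python3 st.py; python3 - <<'E'
from h import *
im,d=get_image("wrist"); Q=tobox(wpts(d)); s=im.astype(int).max(-1)-im.astype(int).min(-1)
k=np.all((Q>[-105,-25,38])&(Q<[-70,25,52]),-1)&(s<30)&(im.max(-1)>90); q=Q[k]; print(k.sum(),np.round(np.percentile(q,[3,50,97],axis=0),0).tolist() if k.sum() else "")
E
```

```text
box TCP [-83.8  -6.   44.9] slant 33.2 side 1.1 yvec [-0.002 -1.    -0.024]
q [ 0.567  0.029 -0.159  2.352  0.752  0.283 -2.64 ] t 6.4 F [-0.3 -0.2 -0.2] gap 45.0 0.0
2351 [[-96.0, -12.0, 44.0], [-86.0, -3.0, 45.0], [-70.0, 13.0, 48.0]]
```

```bash
python3 - <<'E'
from h import *
s=30; zt=np.array([np.sin(np.deg2rad(s)),0,-np.cos(np.deg2rad(s))])
L=np.array([-83,1,44.]); g=slant(s)
plan([(B(*(L+zt*25)),g),(B(*(L+zt*44)),g)])
E
```

```text
[-0.3, -6.0, 25.5, -1.1, -3.1, -0.8] rows>=0.6
[-0.0, 0.1, 19.0, -0.0, 0.0, 0.0] rows>=0.5
```

drive_tool:
  rows: [-0.3,-6,8,-1.1,-3.1,-0.8,-0.3,-6,16,-1.1,-3.1,-0.8,-0.3,-6,25.5,-1.1,-3.1,-0.8,-0.3,-6,25.5,-1.1,-3.1,-0.8]

```text
time_s: 6.78
eef_pos: [479.1, -332.6, 22.5]
tcp_rot: [0.892, -0.372, 0.239, 0.099]
contact_force: [-1.3, 0.0, 0.4]
finger_gap: 44.9
finger_force: 0.0
```

```bash
python3 st.py; python3 - <<'E'
from h import *
s=30; zt=np.array([np.sin(np.deg2rad(s)),0,-np.cos(np.deg2rad(s))])
L=np.array([-83,1,44.]); g=slant(s)
plan([(B(*(L+zt*44)),g)])
E
```

```text
box TCP [-70.6   0.9  22.5] slant 30.0 side 0.0 yvec [ 0.    -1.    -0.001]
q [ 0.556  0.118 -0.157  2.286  0.711  0.32  -2.59 ] t 6.7833 F [-1.3  0.   0.4] gap 44.9 0.0
[-0.0, -0.1, 19.1, -0.0, 0.0, 0.0] rows>=0.5
```

drive_tool:
  rows: [0,0,9,0,0,0,0,0,19,0,0,0,0,0,19,0,0,0]

```text
time_s: 7.03
eef_pos: [484.6, -339.8, 5.8]
tcp_rot: [0.891, -0.372, 0.239, 0.1]
contact_force: [-0.4, 0.4, 0.6]
finger_gap: 45.0
finger_force: 0.0
```

drive_tool:
  rows: [0,0,0,0,0,0,0,0,0,0,0,0,0,0,0,0,0,0,0,0,0,0,0,0]
  hand: 15
  squeeze: 30

```text
time_s: 7.37
eef_pos: [485.1, -339.1, 7.1]
tcp_rot: [0.891, -0.372, 0.24, 0.099]
contact_force: [0.7, 2.6, 0.7]
finger_gap: 26.1
finger_force: 30.4
```

```bash
python3 st.py; python3 - <<'E'
from h import *
# hasp arc plan: grasp point offset constant; slant eases 30->15
L0=np.array([15.5,86.5]); H=np.array([-67.5,129.5])
p,r,o=pose(); q=tobox(p); 
def lip(th): 
    ph=np.arctan2(15.5,86.5)+th; R=np.hypot(*L0); return np.array([H[0]-R*np.sin(ph),0,H[1]-R*np.cos(ph)])
s0=30
def off(s): s=np.deg2rad(s); return np.array([np.sin(s),0,-np.cos(s)])
k=(q-lip(0)); print("off",k, "along",k@off(30))
K=np.hypot(k[0],k[2]); y0=q[1]
w=[]
for th in np.deg2rad([20,40,60,80,100,120,140,160,180,200,212]):
    s=30-15*np.rad2deg(th)/200
    e=lip(th)+off(s)*(k@off(30)); e[1]=y0; w.append((B(*e),slant(s)))
plan(w)
E
```

```text
box TCP [-61.8   0.6   7.1] slant 30.1 side 0.1 yvec [ 0.    -1.    -0.001]
q [ 0.46   0.16  -0.048  2.283  0.765  0.279 -2.644] t 7.3667 F [0.7 2.6 0.7] gap 26.1 30.4
off [ 21.24973744   0.55758186 -35.94422753] along 41.75348287919405
[-21.0, -0.0, -23.5, -0.1, -1.6, -0.0] rows>=0.8
[-12.3, 0.0, -28.4, 0.0, -1.5, -0.0] rows>=0.7
[-2.6, 0.0, -30.5, 0.0, -1.5, -0.0] rows>=0.7
[7.2, 0.0, -29.4, 0.0, -1.5, -0.0] rows>=0.7
[16.0, 0.0, -25.3, 0.0, -1.5, -0.0] rows>=0.7
[23.2, 0.0, -18.5, 0.0, -1.5, -0.0] rows>=0.7
[27.8, 0.0, -9.9, 0.0, -1.5, -0.0] rows>=0.7
[29.4, 0.0, -0.2, 0.0, -1.5, -0.0] rows>=0.7
[27.9, -0.0, 9.5, 0.0, -1.5, -0.0] rows>=0.7
[23.4, -0.0, 18.2, 0.0, -1.5, -0.0] rows>=0.7
[10.9, -0.1, 14.3, 0.0, -0.9, -0.0] rows>=0.4
```

The lip is gripped, with a gap of 26 mm. I'll compute the arc as cumulative rows.

```bash
cat >> h.py <<'E'
def cum(wps,start=None,n=8):
    p,r=start or pose()[:2]; 
    for i in range(0,len(wps),n):
        out=[]
        for P,R2 in wps[i:i+n]:
            row=np.r_[np.round(r.inv().apply(np.asarray(P)-p),0),np.round(np.rad2deg((r.inv()*R2).as_rotvec()),0)]; out+=[int(v) for v in row]
        print(out); p,r=p+r.apply(row[:3]),r*Ro.from_rotvec(np.deg2rad(row[3:]))
E
python3 - <<'E'
from h import *
H=np.array([-67.5,129.5]); R=np.hypot(15.5,86.5); off=lambda s:np.array([np.sin(np.deg2rad(s)),0,-np.cos(np.deg2rad(s))])
def lip(th): 
    ph=np.arctan2(15.5,86.5)+th; return np.array([H[0]-R*np.sin(ph),0.6,H[1]-R*np.cos(ph)])
w=[]
for a in list(range(10,211,10))+[214,214,214]:
    s=30-15*a/200; w.append((B(*(lip(np.deg2rad(a))+off(s)*41.75)),slant(s)))
cum(w)
E
```

```text
[-12, 0, -11, 0, -1, 0, -21, 0, -23, 0, -2, 0, -28, 0, -37, 0, -2, 0, -32, 0, -52, 0, -3, 0, -34, 0, -68, 0, -4, 0, -33, 0, -83, 0, -5, 0, -30, 0, -98, 0, -5, 0, -24, 0, -112, 0, -6, 0]
[7, 0, -13, 0, -1, 0, 16, 0, -25, 0, -2, 0, 27, 0, -35, 0, -2, 0, 40, 0, -43, 0, -3, 0, 54, 0, -48, 0, -4, 0, 68, 0, -51, 0, -5, 0, 83, 0, -51, 0, -5, 0, 97, 0, -49, 0, -6, 0]
[15, 0, 4, 0, -1, 0, 28, 0, 10, 0, -2, 0, 41, 0, 18, 0, -2, 0, 51, 0, 28, 0, -3, 0, 60, 0, 41, 0, -4, 0, 63, 0, 46, 0, -4, 0, 63, 0, 46, 0, -4, 0, 63, 0, 46, 0, -4, 0]
```

drive_tool:
  rows: [-12,0,-11,0,-1,0,-21,0,-23,0,-2,0,-28,0,-37,0,-2,0,-32,0,-52,0,-3,0,-34,0,-68,0,-4,0,-33,0,-83,0,-5,0,-30,0,-98,0,-5,0,-24,0,-112,0,-6,0]

```text
time_s: 8.03
eef_pos: [430.7, -283.5, 92.3]
tcp_rot: [0.903, -0.376, 0.193, 0.079]
contact_force: [6.2, 0.2, -4.5]
finger_gap: 26.0
finger_force: 30.2
```

```bash
python3 st.py
```

```text
box TCP [-139.5    1.    92.3] slant 24.1 side 0.1 yvec [ 0.001 -1.    -0.002]
q [ 0.506 -0.108 -0.128  2.281  0.268  0.596 -2.179] t 8.0333 F [ 6.2  0.2 -4.5] gap 26.0 30.2
```

Tracking is good, so I'll continue the arc.

drive_tool:
  rows: [7,0,-13,0,-1,0,16,0,-25,0,-2,0,27,0,-35,0,-2,0,40,0,-43,0,-3,0,54,0,-48,0,-4,0,68,0,-51,0,-5,0,83,0,-51,0,-5,0,97,0,-49,0,-6,0]

```text
time_s: 8.7
eef_pos: [479.6, -333.5, 177.4]
tcp_rot: [0.911, -0.38, 0.146, 0.06]
contact_force: [-0.7, 3.3, 3.5]
finger_gap: 26.2
finger_force: 31.5
```

drive_tool:
  rows: [15,0,4,0,-1,0,28,0,10,0,-2,0,41,0,18,0,-2,0,51,0,28,0,-3,0,60,0,41,0,-4,0,63,0,46,0,-4,0,63,0,46,0,-4,0]

```text
time_s: 9.28
eef_pos: [532.2, -387.1, 156.9]
tcp_rot: [0.915, -0.383, 0.115, 0.047]
contact_force: [-16.6, 14.8, 31.0]
finger_gap: 26.1
finger_force: 43.7
```

```bash
python3 st.py
```

```text
box TCP [  5.5   0.3 156.9] slant 14.3 side 0.1 yvec [-0.001 -1.    -0.002]
q [ 0.54   0.203 -0.018  1.758  0.083  0.941 -1.881] t 9.2833 F [-16.6  14.8  31. ] gap 26.1 43.7
```

drive_tool:
  rows: [0,0,0,0,0,0,0,0,-10,0,0,0,0,0,-40,0,0,0,0,0,-70,0,0,0,0,0,-70,0,0,0]
  hand: 50

```text
time_s: 9.7
eef_pos: [520.5, -375.2, 226.7]
tcp_rot: [0.915, -0.382, 0.117, 0.047]
contact_force: [1.0, -0.4, 0.5]
finger_gap: 49.8
finger_force: 0.0
```

```bash
python3 st.py; python3 - <<'E'
from h import *
im,d=get_image("wrist"); Q=tobox(wpts(d)); s=im.astype(int).max(-1)-im.astype(int).min(-1)
k=(abs(Q[...,1])<12)&(Q[...,2]>126)&(Q[...,2]<235)&(abs(Q[...,0])<100)&(s<30)&(im.max(-1)>90); q=Q[k]
for x in range(-90,60,10):
    z=q[(q[:,0]>=x)&(q[:,0]<x+10)]
    if len(z)>10: print(x,len(z),np.round(np.percentile(z[:,2],[5,50,95])))
cv2.imwrite("pics/w5.png",im[...,::-1])
E
```

```text
box TCP [-11.2   0.4 226.7] slant 14.5 side 0.2 yvec [-0.    -1.    -0.003]
q [ 0.534  0.12  -0.021  1.708  0.078  1.07  -1.877] t 9.7 F [ 1.  -0.4  0.5] gap 49.8 0.0
-90 377 [169. 172. 174.]
-80 667 [159. 164. 168.]
-70 481 [155. 157. 159.]
-60 116 [161. 166. 170.]
-50 145 [172. 177. 181.]
-40 157 [182. 187. 191.]
-30 558 [192. 197. 201.]
-20 686 [202. 207. 211.]
-10 960 [203. 215. 216.]
0 776 [193. 198. 202.]
10 570 [185. 189. 192.]
```

View pics/w5.png

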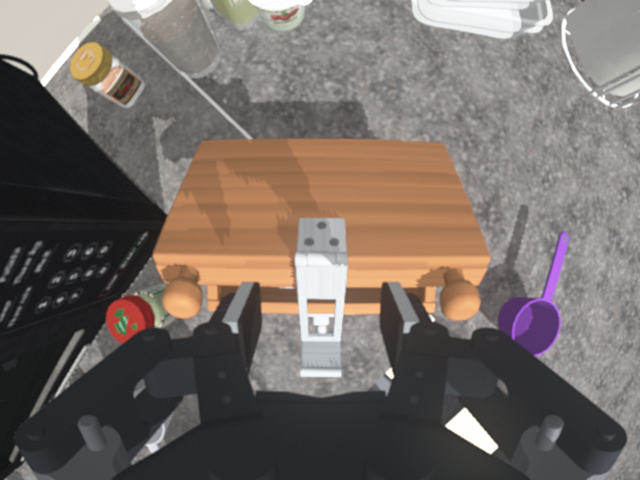

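This shows the lid shut, the hasp hanging at (321,300), and the staple in its slot. The pinch's torsional friction must have carried the lid up past the stretched point, so the hasp fell back when released. I'll redo it with a shallower grip, turning the tool 1:1 with the hasp across θ=80–130° to keep the right branch. First I'll check that the lid really is shut.

```bash
cat > lid.py <<'E'
from h import *
im,d=get_image("wrist"); Q=tobox(wpts(d)); s=im.astype(int).max(-1)-im.astype(int).min(-1)
k=(abs(Q[...,1])<95)&(abs(Q[...,0])<62)&(abs(Q[...,1])>20)&(s>50)&(Q[...,2]>100); q=Q[k]
for x in (-60,-40,-20,0,20,40):
    z=q[(q[:,0]>=x)&(q[:,0]<x+10)]
    if len(z)>10: print("lid",x,len(z),np.round(np.percentile(z[:,2],[5,50,95])))
k=(abs(Q[...,1])<12)&(Q[...,0]>-110)&(Q[...,0]<-66)&(s<30)&(im.max(-1)>80)&(Q[...,2]<140)&(Q[...,2]>30); q=Q[k]
for z in range(30,140,10):
    a=q[(q[:,2]>=z)&(q[:,2]<z+10)]
    if len(a)>10: print("hasp z",z,len(a),np.round(np.percentile(a,[5,50,95],axis=0)[:,:2]).tolist())
E
python3 lid.py; python3 - <<'E'
from h import *
g=slant(30); zt=np.array([.5,0,-.866]); T=np.array([-70,0.6,6.])
plan([(B(*(T+[-45,0,130])),slant(20)),(B(*(T-zt*55)),g),(B(*T),g)])
E
```

```text
lid -60 167 [193. 197. 198.]
lid -40 1818 [168. 179. 190.]
lid -20 4139 [177. 180. 184.]
lid 0 3502 [164. 167. 170.]
lid 20 3018 [151. 154. 157.]
lid 40 2555 [138. 141. 144.]
hasp z 80 99 [[-82.0, -4.0], [-78.0, 0.0], [-74.0, 4.0]]
hasp z 90 62 [[-72.0, -6.0], [-70.0, 0.0], [-69.0, 6.0]]
hasp z 120 353 [[-82.0, -11.0], [-78.0, -0.0], [-71.0, 11.0]]
hasp z 130 791 [[-96.0, -11.0], [-88.0, -0.0], [-72.0, 11.0]]
[-120.6, -0.6, 57.9, -0.1, 5.8, -0.0] rows>=3.2
[-11.7, -0.0, 83.3, 0.0, 10.0, -0.0] rows>=2.0
[-0.0, -0.1, 55.0, 0.0, -0.0, -0.0] rows>=1.3
```

The lid was still about 33° open when that picture was taken. I'll wait a moment and look again.

drive_tool:
  rows: [0,0,-20,0,0,0,0,0,-20,0,0,0,0,0,-20,0,0,0,0,0,-20,0,0,0]

```text
time_s: 10.13
eef_pos: [515.2, -370.9, 237.7]
tcp_rot: [0.916, -0.382, 0.112, 0.047]
contact_force: [-0.4, 0.4, 0.1]
finger_gap: 50.0
finger_force: 0.0
```

```bash
python3 lid.py; python3 st.py; python3 - <<'E'
from h import *
g=slant(30); zt=np.array([.5,0,-.866]); T=np.array([-70,0.6,6.])
plan([(B(-125,0.6,220),slant(20)),(B(*(T-zt*55)),g),(B(*T),g)])
E
```

```text
lid -60 376 [142. 158. 166.]
lid -40 2536 [159. 161. 163.]
lid -20 2891 [152. 154. 157.]
lid 0 2683 [145. 148. 150.]
lid 20 2469 [138. 141. 143.]
lid 40 2265 [132. 134. 136.]
hasp z 90 633 [[-97.0, -11.0], [-87.0, -0.0], [-76.0, 10.0]]
hasp z 100 235 [[-104.0, -11.0], [-100.0, -0.0], [-94.0, 10.0]]
hasp z 120 14 [[-70.0, -11.0], [-69.0, -0.0], [-67.0, 11.0]]
box TCP [-18.1  -0.4 237.4] slant 14.0 side -0.0 yvec [-0.001 -1.     0.   ]
q [ 0.532  0.108 -0.021  1.698  0.077  1.102 -1.877] t 10.1833 F [ 0.1 -0.2  0. ] gap 50.3 0.0
[-108.0, -1.0, -8.9, 0.0, 6.0, -0.0] rows>=2.6
[-30.9, 0.0, 165.8, 0.0, 10.0, -0.0] rows>=4.0
[0.0, 0.0, 55.0, 0.0, 0.0, -0.0] rows>=1.3
```

drive_tool:
  rows: [-108,-1,-20,0,6,0,-108,-1,-20,0,6,0,-108,-1,-20,0,6,0,-108,-1,-20,0,6,0]

```text
time_s: 10.52
eef_pos: [435.4, -288.4, 229.4]
tcp_rot: [0.909, -0.379, 0.159, 0.067]
contact_force: [1.4, -1.7, 0.8]
finger_gap: 49.9
finger_force: 0.0
```

```bash
python3 lid.py; python3 st.py; python3 - <<'E'
from h import *
im,d=get_image("wrist"); cv2.imwrite("pics/w6.png",im[60:420,120:520][...,::-1])
g=slant(30); zt=np.array([.5,0,-.866]); T=np.array([-70,0.6,6.])
plan([(B(*(T-zt*55)),g),(B(*T),g)])
E
```

```text
lid -60 632 [141. 163. 169.]
lid -40 2342 [162. 164. 166.]
lid -20 2034 [156. 158. 159.]
lid 0 1764 [149. 151. 153.]
lid 20 1528 [142. 144. 146.]
lid 40 1334 [135. 137. 139.]
hasp z 80 16 [[-69.0, -6.0], [-68.0, -0.0], [-67.0, 6.0]]
hasp z 90 601 [[-89.0, -10.0], [-80.0, -0.0], [-67.0, 10.0]]
hasp z 100 477 [[-101.0, -11.0], [-94.0, -0.0], [-73.0, 11.0]]
hasp z 110 55 [[-72.0, -11.0], [-70.0, -9.0], [-68.0, 11.0]]
hasp z 120 38 [[-68.0, -12.0], [-67.0, 0.0], [-66.0, 12.0]]
box TCP [-129.9    1.   230.8] slant 20.0 side 0.0 yvec [ 0.001 -1.     0.   ]
q [ 0.497 -0.188 -0.08   2.02   0.132  0.986 -1.999] t 10.5667 F [ 0.2  0.4 -0.3] gap 50.0 0.0
[-32.2, 0.3, 177.6, -0.0, 9.9, 0.0] rows>=4.3
[0.0, 0.0, 55.0, -0.0, 0.0, 0.0] rows>=1.3
```

View pics/w6.png

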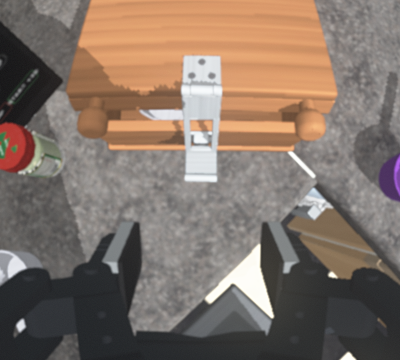

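The hasp's lip now rests on the staple's top, at crop (200,175), and props the lid about 19° open. That's usable: pinching the lip there and pulling it forward will close the lid. I'll locate the lip exactly.

```bash
python3 - <<'E'
from h import *
im,d=get_image("wrist"); Q=tobox(wpts(d))
for v in range(140,262,5): print(v,[tuple(int(round(x)) for x in Q[v,u]) for u in (308,312,320,328,332)])
E
```

```text
140 [(-35, 9, 163), (-36, 6, 167), (-35, 1, 165), (-35, -5, 165), (-35, -8, 165)]
145 [(-39, 9, 165), (-39, 6, 166), (-39, 1, 166), (-39, -5, 166), (-39, -8, 166)]
150 [(-46, 9, 176), (-46, 6, 177), (-46, 1, 175), (-46, -5, 177), (-46, -7, 176)]
155 [(-50, 8, 177), (-49, 6, 175), (-49, 1, 176), (-49, -5, 175), (-49, -7, 175)]
160 [(-51, 9, 171), (-51, 6, 170), (-51, 1, 170), (-52, -5, 171), (-52, -8, 171)]
165 [(-53, 9, 165), (-54, 6, 165), (-53, 1, 165), (-53, -5, 165), (-53, -8, 164)]
170 [(-56, 9, 159), (-56, 6, 160), (-56, 1, 160), (-56, -5, 159), (-56, -8, 160)]
175 [(-58, 9, 153), (-58, 6, 153), (-58, 1, 154), (-58, -5, 153), (-58, -8, 153)]
180 [(-60, 9, 148), (-60, 6, 147), (-60, 1, 147), (-60, -5, 149), (-60, -8, 147)]
185 [(-62, 10, 139), (-53, 8, 97), (-53, 1, 97), (-53, -6, 97), (-61, -9, 135)]
190 [(-65, 10, 134), (-57, 8, 96), (-57, 1, 97), (-58, -6, 98), (-65, -9, 134)]
195 [(-67, 10, 125), (-62, 8, 95), (-62, 1, 95), (-62, -6, 95), (-67, -9, 125)]
200 [(-70, 10, 120), (-63, 8, 79), (-66, 1, 96), (-66, -6, 93), (-70, -9, 120)]
205 [(-73, 11, 111), (-60, 9, 29), (-121, 
[... 226 characters left out ...]
, 96), (-84, 1, 96), (-84, -6, 96), (-84, -10, 95)]
225 [(-88, 11, 98), (-88, 8, 97), (-88, 1, 98), (-88, -6, 96), (-88, -9, 98)]
230 [(-93, 11, 101), (-93, 8, 99), (-92, 1, 98), (-93, -6, 99), (-93, -9, 98)]
235 [(-97, 11, 101), (-97, 8, 101), (-97, 1, 101), (-97, -6, 101), (-97, -9, 100)]
240 [(-101, 11, 103), (-101, 7, 103), (-101, 1, 102), (-101, -6, 103), (-101, -9, 103)]
245 [(-101, 14, 1), (-101, 10, 1), (-100, 1, 0), (-101, -8, 2), (-101, -12, 1)]
250 [(-106, 14, 1), (-106, 10, 1), (-106, 1, 0), (-106, -8, 0), (-106, -12, 1)]
255 [(-112, 14, 1), (-112, 10, 2), (-112, 1, 2), (-112, -8, -1), (-112, -12, 0)]
260 [(-117, 14, 0), (-117, 10, 1), (-117, 1, 1), (-117, -8, 2), (-117, -12, 1)]
```

```bash
cat > arc.py <<'E'
from h import *
H=np.array([-67.5,129.5]); R=88.6; ph0=np.deg2rad(14)
off=lambda s:np.array([np.sin(np.deg2rad(s)),0,-np.cos(np.deg2rad(s))])
def Pp(a): ph=ph0+np.deg2rad(a); return np.array([H[0]-R*np.sin(ph),0.6,H[1]-R*np.cos(ph)])
def sl(a): return 27 if a<75 else max(27-(a-75),-26)
def tcp(P,s): return (B(*(P+off(s)*39)),slant(s))
E
python3 - <<'E'
from arc import *
P=np.array([-96,.6,98.5]); T=tcp(P,27); pre=tcp(P-off(27)*60,27)
plan([pre,T])
print("pull+arc"); P6=Pp(60)
w=[tcp(P+(P6-P)*f,27) for f in (.25,.5,.75,1)]+[tcp(Pp(a),sl(a)) for a in (66,72,78,84)]
w+=[tcp(Pp(a),sl(a)) for a in range(90,131,6)]+[tcp(Pp(132),sl(132))]
w+=[tcp(Pp(a),sl(a)) for a in list(range(142,213,10))]
cum(w,start=T)
E
```

```text
[-19.0, 0.3, 115.1, -0.0, 6.9, -0.0] rows>=2.8
[0.0, -0.0, 60.0, -0.0, 0.0, -0.0] rows>=1.4
pull+arc
[-12, 0, -8, 0, 0, 0, -24, 0, -16, 0, 0, 0, -36, 0, -24, 0, 0, 0, -48, 0, -32, 0, 0, 0, -45, 0, -41, 0, 0, 0, -42, 0, -49, 0, 0, 0, -40, 0, -58, 0, -3, 0, -39, 0, -66, 0, -9, 0]
[0, 0, -8, 0, -6, 0, 2, 0, -17, 0, -12, 0, 4, 0, -25, 0, -18, 0, 7, 0, -32, 0, -24, 0, 10, 0, -40, 0, -30, 0, 15, 0, -47, 0, -36, 0, 20, 0, -53, 0, -42, 0, 28, 0, -57, 0, -44, 0]
[9, 0, -13, 0, 0, 0, 20, 0, -24, 0, 0, 0, 32, 0, -33, 0, 0, 0, 46, 0, -39, 0, 0, 0, 61, 0, -43, 0, 0, 0, 77, 0, -44, 0, 0, 0, 92, 0, -43, 0, 0, 0, 107, 0, -39, 0, 0, 0]
```

drive_tool:
  rows: [-19,0.3,60,0,6.9,0,-19,0.3,115,0,6.9,0,-19,0.3,115,0,6.9,0,-19,0.3,115,0,6.9,0]
  hand: 45

```text
time_s: 11.0
eef_pos: [450.5, -306.9, 109.0]
tcp_rot: [0.899, -0.375, 0.209, 0.089]
contact_force: [-1.5, -0.2, -0.1]
finger_gap: 44.5
finger_force: 0.0
```

drive_tool:
  rows: [0,0,20,0,0,0,0,0,40,0,0,0,0,0,60,0,0,0,0,0,60,0,0,0]

```text
time_s: 11.33
eef_pos: [473.4, -328.3, 62.2]
tcp_rot: [0.897, -0.375, 0.213, 0.09]
contact_force: [-0.8, 1.2, 0.1]
finger_gap: 44.9
finger_force: 0.0
```

drive_tool:
  rows: [0,0,0,0,0,0,0,0,0,0,0,0,0,0,0,0,0,0,0,0,0,0,0,0]
  hand: 15
  squeeze: 25

```text
time_s: 11.67
eef_pos: [473.8, -327.4, 65.4]
tcp_rot: [0.897, -0.375, 0.216, 0.09]
contact_force: [-0.1, 0.1, -0.6]
finger_gap: 26.1
finger_force: 27.1
```

```bash
python3 st.py
```

```text
box TCP [-78.    0.8  65.4] slant 27.1 side 0.0 yvec [-0.001 -1.    -0.001]
q [ 0.536  0.038 -0.124  2.23   0.395  0.462 -2.267] t 11.6667 F [-0.1  0.1 -0.6] gap 26.1 27.1
```

Gripped. Now the pull plus the first part of the arc.

drive_tool:
  rows: [-12,0,-8,0,0,0,-24,0,-16,0,0,0,-36,0,-24,0,0,0,-48,0,-32,0,0,0,-45,0,-41,0,0,0,-42,0,-49,0,0,0,-40,0,-58,0,-3,0,-39,0,-66,0,-9,0]

```text
time_s: 12.33
eef_pos: [427.8, -279.7, 106.6]
tcp_rot: [0.912, -0.379, 0.144, 0.059]
contact_force: [1.5, -10.1, -3.6]
finger_gap: 25.8
finger_force: 25.8
```

```bash
python3 st.py; python3 lid.py | grep lid
```

```text
box TCP [-144.3    1.7  106.6] slant 17.9 side 0.2 yvec [ 0.003 -1.    -0.002]
q [ 0.492 -0.079 -0.083  2.186  0.156  0.748 -2.05 ] t 12.3333 F [  1.5 -10.1  -3.6] gap 25.8 25.8
lid -60 8490 [105. 126. 128.]
lid -40 4636 [126. 127. 128.]
lid -20 3990 [125. 126. 127.]
lid 0 1848 [125. 126. 127.]
```

drive_tool:
  rows: [0,0,-8,0,-6,0,2,0,-17,0,-12,0,4,0,-25,0,-18,0,7,0,-32,0,-24,0,10,0,-40,0,-30,0,15,0,-47,0,-36,0,20,0,-53,0,-42,0,28,0,-57,0,-44,0]

```text
time_s: 13.05
eef_pos: [433.4, -286.3, 168.5]
tcp_rot: [0.898, -0.375, -0.213, -0.089]
contact_force: [-9.5, 8.1, 11.3]
finger_gap: 25.9
finger_force: 27.2
```

```bash
python3 st.py; python3 lid.py | grep lid; python3 - <<'E'
from arc import *
w=[tcp(Pp(a),-26) for a in (135,142,152,162,172,182,192,202,210,214,214)]
cum(w)
E
```

```text
box TCP [-135.7    1.   168.5] slant -26.7 side 0.0 yvec [-0.    -1.    -0.001]
q [ 0.561  0.462  0.015  1.45  -0.104  1.686 -1.774] t 13.05 F [-9.5  8.1 11.3] gap 25.9 27.2
lid -60 4731 [124. 125. 126.]
lid -40 6383 [124. 125. 126.]
lid -20 5562 [124. 125. 126.]
[3, 0, -3, 0, 1, 0, 9, 0, -12, 0, 1, 0, 20, 0, -23, 0, 1, 0, 32, 0, -32, 0, 1, 0, 46, 0, -39, 0, 1, 0, 61, 0, -43, 0, 1, 0, 77, 0, -44, 0, 1, 0, 92, 0, -43, 0, 1, 0]
[12, 0, 3, 0, 0, 0, 18, 0, 5, 0, 0, 0, 18, 0, 5, 0, 0, 0]
```

The lid is still shut at θ≈132°, so it's on the correct branch. I'll finish the arc.

drive_tool:
  rows: [9,0,-12,0,0,0,20,0,-23,0,0,0,32,0,-32,0,0,0,46,0,-39,0,0,0,61,0,-43,0,0,0,77,0,-44,0,0,0,92,0,-43,0,0,0,92,0,-43,0,0,0]

```text
time_s: 13.77
eef_pos: [507.8, -362.6, 166.4]
tcp_rot: [0.899, -0.376, -0.205, -0.086]
contact_force: [3.4, -3.4, 8.9]
finger_gap: 25.5
finger_force: 24.0
```

drive_tool:
  rows: [12,0,3,0,0,0,18,0,5,0,0,0,18,0,5,0,0,0]

```text
time_s: 14.02
eef_pos: [517.3, -372.3, 154.6]
tcp_rot: [0.899, -0.376, -0.205, -0.086]
contact_force: [4.2, -4.9, 7.8]
finger_gap: 25.5
finger_force: 25.6
```

```bash
python3 st.py; python3 lid.py | grep lid
```

```text
box TCP [-1.550e+01  1.000e-01  1.546e+02] slant -25.7 side 0.0 yvec [-0.002 -1.     0.   ]
q [ 0.583  0.703  0.037  1.1   -0.102  1.78  -1.746] t 14.0167 F [ 4.2 -4.9  7.8] gap 25.5 25.6
lid -60 1912 [124. 125. 126.]
lid -40 2845 [124. 125. 126.]
lid -20 3436 [124. 125. 126.]
lid 0 4064 [124. 125. 126.]
lid 20 4827 [124. 125. 126.]
lid 40 5638 [124. 125. 126.]
```

drive_tool:
  rows: [0,0,0,0,0,0,0,0,-5,0,0,0,0,0,-35,0,0,0,0,0,-70,0,0,0,0,0,-70,0,0,0,0,0,-70,0,0,0]
  hand: 48

```text
time_s: 14.57
eef_pos: [538.0, -392.7, 218.5]
tcp_rot: [0.899, -0.376, -0.206, -0.086]
contact_force: [-0.1, 0.2, -0.9]
finger_gap: 48.2
finger_force: 0.0
```

```bash
python3 st.py; python3 lid.py | grep lid; cat > lidp.py <<'E'
from h import *
off=lambda s:np.array([np.sin(np.deg2rad(s)),0,-np.cos(np.deg2rad(s))])
Y=-77.5;K=42
def pl(a): t=np.deg2rad(174.5-a); return np.array([65.5+145.7*np.cos(t),Y,96+145.7*np.sin(t)])
def tc(P,s,k=K): return (B(*(P+off(s)*k)),slant(s))
E
python3 - <<'E'
from lidp import *
im,d=get_image("wrist"); Q=tobox(wpts(d)); s=im.astype(int).max(-1)-im.astype(int).min(-1)
k=(abs(Q[...,1])<12)&(abs(Q[...,0])<80)&(s<30)&(im.max(-1)>90)&(Q[...,2]>124)&(Q[...,2]<230); q=Q[k]
for x in range(-80,60,10):
    z=q[(q[:,0]>=x)&(q[:,0]<x+10)]
    if len(z)>10: print("hasp",x,len(z),np.round(np.percentile(z[:,2],[5,50,95])))
k=(s>50)&(Q[...,0]<-66)&(Q[...,0]>-100)&(Q[...,2]>98)&(Q[...,2]<126); 
for sg in(1,-1):
    q=Q[k&(Q[...,1]*sg>50)]; print("pull",sg,len(q),np.round(np.percentile(q,[2,50,98],axis=0)).tolist() if len(q) else"")
plan([tc(pl(0),0,-40),tc(pl(0),20,-20),tc(pl(0),20)])
E
```

```text
box TCP [ 13.6   0.5 218.5] slant -25.8 side 0.1 yvec [-0.001 -1.    -0.001]
q [ 0.588  0.753  0.046  0.891 -0.11   1.942 -1.75 ] t 14.5667 F [-0.1  0.2 -0.9] gap 48.2 0.0
lid -60 1554 [122. 123. 124.]
lid -40 1879 [122. 123. 124.]
lid -20 2143 [122. 123. 124.]
lid 0 2422 [122. 123. 124.]
lid 20 2741 [122. 123. 124.]
lid 40 3087 [122. 123. 124.]
hasp -70 271 [131. 132. 134.]
hasp -60 189 [131. 133. 135.]
hasp -50 298 [126. 135. 137.]
hasp -40 465 [125. 135. 139.]
hasp -30 94 [140. 141. 143.]
hasp -20 91 [141. 145. 146.]
hasp -10 87 [146. 147. 149.]
hasp 0 119 [149. 150. 152.]
hasp 10 635 [149. 152. 154.]
hasp 20 1016 [129. 139. 149.]
pull 1 996 [[-92.0, 68.0, 101.0], [-76.0, 162.0, 107.0], [-67.0, 199.0, 122.0]]
pull -1 429 [[-87.0, -87.0, 111.0], [-76.0, -76.0, 118.0], [-69.0, -67.0, 122.0]]
[-53.0, 78.1, 99.6, -0.0, 26.1, -0.0] rows>=3.6
[-6.9, -0.0, 21.2, 0.0, 20.0, -0.0] rows>=2.8
[0.0, -0.0, 62.0, 0.0, -0.0, -0.0] rows>=1.5
```

The hasp is thrown back with its lip on the lid, and the lid is shut. Next is the right-hand pull.

drive_tool:
  rows: [-53,78.1,20,0,26.1,0,-53,78.1,60,0,26.1,0,-53,78.1,99.6,0,26.1,0,-53,78.1,99.6,0,26.1,0,-53,78.1,99.6,0,26.1,0]
  hand: 42

```text
time_s: 15.08
eef_pos: [421.6, -382.8, 153.7]
tcp_rot: [0.923, -0.386, -0.01, -0.004]
contact_force: [-0.1, -0.7, 1.4]
finger_gap: 41.8
finger_force: 0.0
```

drive_tool:
  rows: [-6.9,0,21.2,0,20,0,-6.9,0,21.2,0,20,0,-6.9,0,21.2,0,20,0,-6.9,0,21.2,0,20,0]

```text
time_s: 15.42
eef_pos: [412.5, -373.5, 129.8]
tcp_rot: [0.911, -0.38, 0.148, 0.062]
contact_force: [-0.1, 0.1, -0.2]
finger_gap: 41.7
finger_force: 0.0
```

```bash
python3 st.py; python3 - <<'E'
from lidp import *
plan([tc(pl(0),20)])
w=[tc(pl(a),20-50*a/88) for a in (4,10,16,22,28,34,40,46,52,58,64,70,76,82,87,87)]
cum(w,start=tc(pl(0),20))
E
```

```text
box TCP [-88.3 -75.2 129.8] slant 18.5 side -0.0 yvec [-0.001 -1.     0.   ]
q [ 0.598 -0.027  0.019  2.087  0.081  0.766 -1.795] t 15.4167 F [-0.1  0.1 -0.2] gap 41.7 0.0
[3.1, 2.3, 63.6, 0.0, 1.5, -0.0] rows>=1.5
[3, 0, -9, 0, -2, 0, 9, 0, -22, 0, -6, 0, 16, 0, -34, 0, -9, 0, 24, 0, -46, 0, -13, 0, 33, 0, -56, 0, -16, 0, 44, 0, -65, 0, -19, 0, 55, 0, -73, 0, -23, 0, 67, 0, -80, 0, -26, 0]
[9, 0, -10, 0, -4, 0, 19, 0, -19, 0, -7, 0, 30, 0, -27, 0, -10, 0, 41, 0, -33, 0, -14, 0, 53, 0, -39, 0, -17, 0, 66, 0, -43, 0, -21, 0, 77, 0, -45, 0, -23, 0, 77, 0, -45, 0, -23, 0]
```

drive_tool:
  rows: [3.1,2.3,25,0,1.5,0,3.1,2.3,50,0,1.5,0,3.1,2.3,63.6,0,1.5,0,3.1,2.3,63.6,0,1.5,0]

```text
time_s: 15.75
eef_pos: [430.2, -393.9, 70.4]
tcp_rot: [0.909, -0.38, 0.157, 0.066]
contact_force: [-2.5, 2.5, -2.9]
finger_gap: 41.8
finger_force: 1.9
```

drive_tool:
  rows: [0,0,0,0,0,0,0,0,0,0,0,0,0,0,0,0,0,0,0,0,0,0,0,0]
  hand: 12
  squeeze: 30

```text
time_s: 16.08
eef_pos: [429.5, -393.8, 71.9]
tcp_rot: [0.909, -0.38, 0.157, 0.066]
contact_force: [-8.5, 6.8, -0.3]
finger_gap: 21.2
finger_force: 30.9
```

drive_tool:
  rows: [3,0,-9,0,-2,0,9,0,-22,0,-6,0,16,0,-34,0,-9,0,24,0,-46,0,-13,0,33,0,-56,0,-16,0,44,0,-65,0,-19,0,55,0,-73,0,-23,0,67,0,-80,0,-26,0]

```text
time_s: 16.75
eef_pos: [455.7, -420.8, 172.6]
tcp_rot: [0.921, -0.385, -0.052, -0.021]
contact_force: [-1.1, -4.0, -9.2]
finger_gap: 21.1
finger_force: 41.3
```

```bash
python3 st.py; python3 lid.py|head -6
```

```text
box TCP [-24.3 -77.8 172.6] slant -6.4 side -0.0 yvec [-0.002 -1.     0.   ]
q [ 0.637  0.38   0.058  1.478 -0.033  1.396 -1.663] t 16.75 F [-1.1 -4.  -9.2] gap 21.1 41.3
lid -20 3301 [195. 222. 228.]
lid 0 7458 [205. 209. 211.]
lid 20 7881 [183. 188. 193.]
lid 40 5788 [161. 166. 171.]
hasp z 80 25 [[-85.0, -4.0], [-82.0, -4.0], [-79.0, 2.0]]
hasp z 90 106 [[-86.0, -4.0], [-81.0, -1.0], [-76.0, 3.0]]
```

drive_tool:
  rows: [9,0,-10,0,-4,0,19,0,-19,0,-7,0,30,0,-27,0,-10,0,41,0,-33,0,-14,0,53,0,-39,0,-17,0,66,0,-43,0,-21,0,77,0,-45,0,-23,0,77,0,-45,0,-23,0]

```text
time_s: 17.47
eef_pos: [516.7, -483.7, 205.6]
tcp_rot: [0.893, -0.375, -0.229, -0.095]
contact_force: [-3.0, -3.7, -9.7]
finger_gap: 21.0
finger_force: 46.5
```

```bash
python3 st.py; python3 lid.py|head -6
```

```text
box TCP [ 63.3 -78.6 205.6] slant -28.7 side -0.0 yvec [-0.003 -1.     0.002]
q [ 0.674  0.94   0.112  0.618 -0.118  2.086 -1.634] t 17.4667 F [-3.  -3.7 -9.7] gap 21.0 46.5
```

drive_tool:
  rows: [0,0,0,0,0,0,-5,0,-9,0,0,0,-24,0,-44,0,5,0,-45,0,-65,0,10,0,-65,0,-70,0,15,0,-80,0,-70,0,20,0]
  hand: 48

```text
time_s: 18.02
eef_pos: [489.5, -453.3, 313.1]
tcp_rot: [0.92, -0.384, -0.067, -0.029]
contact_force: [0.6, -0.6, 1.5]
finger_gap: 48.1
finger_force: 0.0
```

```bash
python3 st.py; python3 - <<'E'
from h import *
t=camera_info("top"); im,d=get_image("top"); Q=tobox(pts("top",d)); p0,r0,_=pose()
s=cv2.cvtColor(im,cv2.COLOR_RGB2HSV)
# lid brown above 150
k=(s[...,1]>90)&(Q[...,2]>130)&(Q[...,2]<270)&(abs(Q[...,1])<105)&(Q[...,0]>-80)&(Q[...,0]<180); q=Q[k]; print("lid pts",len(q),np.round(np.percentile(q,[2,50,98],axis=0)).tolist() if len(q) else "")
np.savez("top2.npz",p=im,d=d); cv2.imwrite("pics/t2.png",cv2.resize(im[130:270,270:490],None,fx=3.4,fy=3.4)[...,::-1])
E
```

```text
box TCP [ 22.5 -76.6 313.1] slant -8.4 side 0.1 yvec [-0.001 -1.    -0.002]
q [ 0.59   0.473  0.164  1.075 -0.084  1.746 -1.629] t 18.0167 F [ 0.6 -0.6  1.5] gap 48.1 0.0
lid pts 1517 [[74.0, -92.0, 132.0], [92.0, 29.0, 189.0], [113.0, 95.0, 247.0]]
```

View pics/t2.png

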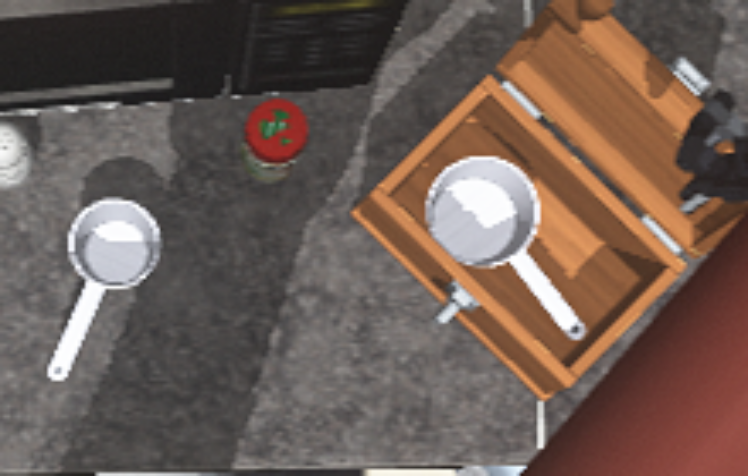

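The lid stands open (tilted back past the hinge). The large cup is at crop (483,211) with its handle towards (580,330). The medium cup is at (113,245) with its handle to (57,372). I'll measure all three cups from this top view.

```bash
cat > cups.py <<'E'
from h import *
c=camera_info("top");K=c["camera_matrix"];R=c["R"];t=c["t"]; o=-R.T@t
def ray(uv,zz):
    uv=np.atleast_2d(uv).astype(float); r=np.c_[(uv[:,0]-K[0,2])/K[0,0],(uv[:,1]-K[1,2])/K[1,1],np.ones(len(uv))]@R
    return (o+r*((zz-o[2])/r[:,2])[:,None])[:,:2]
def cup(p,uv,rim,half=45):
    u,v=uv; S=4; a=cv2.resize(p[v-half:v+half,u-half:u+half],None,fx=S,fy=S,interpolation=cv2.INTER_LINEAR); h=cv2.cvtColor(a,cv2.COLOR_RGB2HSV)
    m=((h[...,1]<50)&(h[...,2]>140)).astype(np.uint8)
    cs=cv2.findContours(m,cv2.RETR_EXTERNAL,cv2.CHAIN_APPROX_NONE)[0]
    cn=min([x for x in cs if cv2.contourArea(x)>1500],key=lambda x:abs(cv2.pointPolygonTest(x,(half*S,half*S),True)) if cv2.pointPolygonTest(x,(half*S,half*S),False)<0 else -1)
    f=np.zeros_like(m); cv2.drawContours(f,[cn],-1,1,-1); D=cv2.distanceTransform(f,cv2.DIST_L2,5); r=D.max(); vy,vx=np.argwhere(D>r-0.7).mean(0)
    px=lambda x,y:np.c_[(np.asarray(x)+.5)/S-.5+u-half,(np.asarray(y)+.5)/S-.5+v-half]
    C=ray(px(vx,vy),rim)[0]; E=ray(px(vx+r,vy),rim)[0]
    ys,xs=np.nonzero(f); W=ray(px(xs,ys),rim-2.5); q=W-C; n=np.linalg.norm(q,axis=1); Rr=np.linalg.norm(E-C)
    far=q[(n>Rr+12)]; L=n.max(); d=far.mean(0); return C,Rr,np.rad2deg(np.arctan2(d[1],d[0])),L
if __name__=="__main__":
    import sys
    if len(sys.argv)>1: p=get_image("top")[0]
    else: p=np.load("top2.npz")["p"]
    for n,uv,rim in(("large",(412,192),58),("med",(303,202),54),("small",(229,201),60)):
        try:
            C,r,a,L=cup(p,uv,rim); print(n,np.round(C,1),"r %.1f dir %.1f len %.1f"%(r,a,L),"box",np.round(tobox(np.r_[C,0]),1))
        except Exception as e: print(n,e)
E
python3 cups.py
```

```text
large [ 546.9 -358.4] r 40.1 dir -143.9 len 118.7 box [-4.6 30.9  0. ]
med [527.8 -83.3] r 33.2 dir 155.5 len 111.7 box [-213.5  210.9    0. ]
small [532.8 102.5] r 25.8 dir 164.5 len 102.7 box [-342.   345.1    0. ]
```

All three sizes match (rims 40, 33 and 26 mm; reaches 119, 112 and 103 mm). Next I'll pick the medium cup by its handle.

```bash
cat >> h.py <<'E'
def down(psi):  # tool down, tool y heading psi (deg)
    return slant(0,np.deg2rad(psi+90))
def hd(a): a=np.deg2rad(a); return np.array([np.cos(a),np.sin(a),0])
E
python3 - <<'E'
from h import *
C=np.array([527.8,-83.3,0]); G=C+64*hd(155.5); g=down(155.5+90); print(G)
p,r,_=pose(); from scipy.spatial.transform import Slerp
A=G+[0,0,130]
plan([((p+A)/2,Slerp([0,1],Ro.concatenate([r,g]))(.5)),(A,g),(G+[0,0,60],g)])
E
```

```text
[469.56247866 -56.75963247   0.        ]
[-130.1, -132.3, 112.7, -0.8, 4.1, -10.4] rows>=5.2
[-111.5, -155.8, 102.0, -0.9, 4.1, -10.4] rows>=5.2
[-0.1, 0.0, 70.0, 0.0, -0.0, -0.0] rows>=1.7
```

drive_tool:
  rows: [-130,-132,113,-0.8,4.1,-10.4,-130,-132,113,-0.8,4.1,-10.4,-130,-132,113,-0.8,4.1,-10.4,-130,-132,113,-0.8,4.1,-10.4,-130,-132,113,-0.8,4.1,-10.4,-130,-132,113,-0.8,4.1,-10.4]
  hand: 40

```text
time_s: 18.57
eef_pos: [479.9, -249.0, 216.1]
tcp_rot: [0.954, -0.296, -0.041, -0.018]
contact_force: [0.8, -0.8, 0.4]
finger_gap: 40.1
finger_force: 0.0
```

drive_tool:
  rows: [-111.5,-155.8,102,-0.9,4.1,-10.4,-111.5,-155.8,102,-0.9,4.1,-10.4,-111.5,-155.8,102,-0.9,4.1,-10.4,-111.5,-155.8,102,-0.9,4.1,-10.4,-111.5,-155.8,102,-0.9,4.1,-10.4,-111.5,-155.8,102,-0.9,4.1,-10.4,-111.5,-155.8,102,-0.9,4.1,-10.4]

```text
time_s: 19.15
eef_pos: [471.1, -56.5, 126.2]
tcp_rot: [0.978, -0.21, -0.007, -0.002]
contact_force: [0.0, -0.7, -0.0]
finger_gap: 40.0
finger_force: 0.0
```

```bash
python3 st.py|tail -1; cat > hdl.py <<'E'
from h import *
import sys
# handle as seen by wrist cam: white points near z (arg lo,hi), report in tool frame
lo,hi=map(float,sys.argv[1:3]); p,r,_=pose(); im,d=get_image("wrist"); W=wpts(d); T=(W-p)@r.as_matrix(); h=cv2.cvtColor(im,cv2.COLOR_RGB2HSV)
k=(h[...,1]<50)&(h[...,2]>140)&(W[...,2]>lo)&(W[...,2]<hi)&(abs(T[...,0])<40)&(abs(T[...,1])<30)
t=T[k]; w=W[k]; print("n",k.sum())
for x in range(-40,40,10):
    q=t[(t[:,0]>=x)&(t[:,0]<x+10)]
    if len(q)>8: print(x+5,"y %.1f..%.1f mid %.1f"%(*np.percentile(q[:,1],[3,97]),np.percentile(q[:,1],[3,97]).mean()),"z %.1f"%np.median(q[:,2]))
print("world z",np.round(np.percentile(w[:,2],[10,50,90]),1))
E
python3 hdl.py 40 62; python3 - <<'E'
from h import *
C=np.array([527.8,-83.3,0]); G=C+64*hd(155.5); g=down(155.5+90)
plan([(G+[0,0,60],g),(G+[0,0,13.5],g)])
E
```

```text
q [ 0.191  0.059 -0.166  1.963  0.004  1.133 -1.969] t 19.15 F [ 0.  -0.7 -0. ] gap 40.0 0.0
n 2507
-35 y -4.4..8.9 mid 2.2 z 71.2
-25 y -4.4..8.8 mid 2.2 z 71.1
-15 y -4.2..9.5 mid 2.6 z 70.9
-5 y -4.1..9.4 mid 2.7 z 70.8
5 y -4.0..9.4 mid 2.7 z 70.5
15 y -3.3..9.3 mid 3.0 z 70.4
25 y -3.1..10.0 mid 3.4 z 70.2
35 y -9.5..17.0 mid 3.8 z 70.7
world z [54.1 55.5 56.3]
[-2.2, -1.0, 67.1, -0.0, 0.7, 0.1] rows>=1.6
[-0.0, 0.0, 46.5, -0.0, -0.0, 0.0] rows>=1.1
```

drive_tool:
  rows: [-2.2,2,35,0,0.7,0.1,-2.2,2,70,0,0.7,0.1,-2.2,2,100,0,0.7,0.1,-2.2,2,113.5,0,0.7,0.1,-2.2,2,113.5,0,0.7,0.1]

```text
time_s: 19.62
eef_pos: [466.4, -62.0, 11.4]
tcp_rot: [0.977, -0.214, -0.001, 0.0]
contact_force: [-0.4, 0.1, 0.0]
finger_gap: 40.3
finger_force: 0.0
```

drive_tool:
  rows: [0,0,0,0,0,0,0,0,0,0,0,0,0,0,0,0,0,0,0,0,0,0,0,0,0,0,0,0,0,0]
  hand: 5
  squeeze: 50

```text
time_s: 20.03
eef_pos: [469.6, -60.8, 15.1]
tcp_rot: [0.977, -0.213, 0.002, -0.0]
contact_force: [-0.2, -1.4, 2.9]
finger_gap: 11.9
finger_force: 48.8
```

```bash
python3 st.py|tail -1; python3 - <<'E'
from h import *
p,r,_=pose(); print(p)
g=down(-43.3); CL=np.array([546.9,-358.4,0]); G=CL+64*hd(-133.3); print(G,tobox(G))
from scipy.spatial.transform import Slerp
U=p+[0,0,130]; T=G+[0,0,p[2]+130]; g0=down(-114.5); S=Slerp([0,1],Ro.concatenate([g0,g]))
M=np.array([440,-235,T[2]])
plan([(U,g0),(M,S(.5)),(T,g)])
E
```

```text
q [ 0.186  0.183 -0.164  2.086  0.039  0.871 -2.001] t 20.0333 F [-0.2 -1.4  2.9] gap 11.9 48.8
[469.5655437  -60.79567324  15.07087663]
[ 503.00762541 -404.97745649    0.        ] [ -2.31259865 -33.01311525   0.        ]
[0.6, -0.2, -130.0, -0.1, -0.2, -0.1] rows>=3.1
[45.4, 170.8, 0.1, 0.0, -0.0, -35.6] rows>=5.0
[29.3, 178.9, 0.1, 0.0, -0.0, -35.6] rows>=5.0
```

drive_tool:
  rows: [0,0,-20,0,0,0,0,0,-60,0,0,0,0,0,-100,0,0,0,0,0,-130,0,0,0,0,0,-130,0,0,0]

```text
time_s: 20.45
eef_pos: [471.9, -60.5, 150.7]
tcp_rot: [0.977, -0.213, 0.006, -0.001]
contact_force: [1.0, -0.1, -1.0]
finger_gap: 12.5
finger_force: 48.5
```

```bash
python3 st.py|tail -1; python3 hdl.py 170 200; python3 - <<'E'
from h import *
p,r,_=pose(); print(p)
g=down(-43.3); CL=np.array([546.9,-358.4,0]); G=CL+64*hd(-133.3)
from scipy.spatial.transform import Slerp
T=G+[0,0,145]; S=Slerp([0,1],Ro.concatenate([r,g]))
M=np.array([440,-235,145.])
plan([(M,S(.5)),(T,g)])
E
```

```text
q [ 0.196  0.018 -0.164  1.951  0.004  1.16  -1.97 ] t 20.45 F [ 1.  -0.1 -1. ] gap 12.5 48.5
n 7648
-35 y -4.8..8.3 mid 1.7 z -36.4
-25 y -5.1..7.5 mid 1.2 z -36.2
-15 y -5.0..6.8 mid 0.9 z -36.1
-5 y -5.1..6.7 mid 0.8 z -36.0
5 y -4.9..6.9 mid 1.0 z -35.9
15 y -6.0..6.9 mid 0.5 z -35.7
25 y -6.1..6.7 mid 0.3 z -35.5
35 y -20.5..18.9 mid -0.8 z -31.8
world z [178.4 186.3 187.3]
[470.5544053  -60.47703719 147.57055367]
[44.9, 171.4, 2.4, 0.1, -0.3, -35.7] rows>=5.0
[29.2, 178.9, 0.0, 0.0, -0.3, -35.6] rows>=5.0
```

drive_tool:
  rows: [45,171,2,0,-0.3,-35.7,45,171,2,0,-0.3,-35.7,45,171,2,0,-0.3,-35.7,45,171,2,0,-0.3,-35.7,45,171,2,0,-0.3,-35.7,45,171,2,0,-0.3,-35.7]

```text
time_s: 21.0
eef_pos: [434.8, -240.8, 140.5]
tcp_rot: [0.995, 0.096, -0.003, 0.0]
contact_force: [-0.1, 0.6, -1.7]
finger_gap: 12.5
finger_force: 48.8
```

drive_tool:
  rows: [29,179,0,0,-0.3,-35.6,29,179,0,0,-0.3,-35.6,29,179,0,0,-0.3,-35.6,29,179,0,0,-0.3,-35.6,29,179,0,0,-0.3,-35.6,29,179,0,0,-0.3,-35.6,29,179,0,0,-0.3,-35.6,29,179,0,0,-0.3,-35.6]

```text
time_s: 21.67
eef_pos: [500.3, -403.3, 140.3]
tcp_rot: [0.919, 0.395, -0.004, -0.002]
contact_force: [0.8, -0.1, -0.8]
finger_gap: 12.2
finger_force: 49.0
```

```bash
python3 st.py; cat > held.py <<'E'
from h import *
import sys
# cup rim in wrist picture: white pts in the top layer; fit circle
lo,hi,R0=map(float,sys.argv[1:4]); p,r,_=pose(); im,d=get_image("wrist"); W=wpts(d); T=(W-p)@r.as_matrix(); h=cv2.cvtColor(im,cv2.COLOR_RGB2HSV)
from scipy.optimize import least_squares
k=(h[...,1]<60)&(h[...,2]>110)&(W[...,2]>lo)&(W[...,2]<hi)&(T[...,0]>25+0*lo)&(T[...,0]<115)&(abs(T[...,1])<50)
w=W[k]; print(len(w),np.round(np.percentile(w[:,2],[5,50,95]),1))
f=least_squares(lambda c:np.hypot(w[:,0]-c[0],w[:,1]-c[1])-R0,(p+r.apply([float(sys.argv[4]),0,0]))[:2],loss="soft_l1",f_scale=2)
print("centre",np.round(f.x,1),"res",np.round(np.median(abs(f.fun)),2),"tool",np.round(r.inv().apply(np.r_[f.x,p[2]]-p),1))
E
python3 held.py 183 195 33 64; python3 - <<'E'
from h import *
p,r,_=pose(); g=down(-43.3); CL=np.array([546.9,-358.4,0]); G=CL+64*hd(-133.3); print(p,G)
plan([(G+[0,0,70],g),(G+[0,0,31],g)])
E
```

```text
box TCP [ -5.4 -33.7 140.3] slant -0.3 side -0.4 yvec [ 0.999  0.033 -0.006]
q [ 0.577  0.363  0.038  1.563 -0.009  1.223 -0.143] t 21.6667 F [ 0.8 -0.1 -0.8] gap 12.2 49.0
[ 500.57476948 -403.0795202   140.86320859] [ 503.00762541 -404.97745649    0.        ]
[0.7, 3.5, 70.8, -0.3, 0.3, -0.1] rows>=1.7
[0.0, -0.0, 39.0, -0.0, 0.0, 0.0] rows>=0.9Traceback (most recent call last):
  File "held.py", line 7, in <module>
    w=W[k]; print(len(w),np.round(np.percentile(w[:,2],[5,50,95]),1))
                                  ~~~~~~~~~~~~~^^^^^^^^^^^^^^^^^^
    return _quantile_unchecked(
        a, q, axis, out, overwrite_input, method, keepdims, weights)
    return _ureduce(a,
                    func=_quantile_ureduce_func,
    ...<5 lines>...
                    overwrite_input=overwrite_input,
                    method=method)
    r = func(a, **kwargs)
    result = _quantile(arr,
                       quantiles=q,
    ...<2 lines>...
                       out=out,
                       weights=wgt)
    slices_having_nans = np.isnan(arr[-1, ...])
                                  ~~~^^^^^^^^^
IndexError: index -1 is out of bounds for axis 0 with size 0
```

```bash
python3 held.py 171 182 33 64
```

```text
8175 [171.8 178.1 180. ]
centre [ 543.5 -355.3] res 1.8 tool [64.2 -1.6 -0.4]
```

drive_tool:
  rows: [0.5,4.7,20,-0.3,0.3,0,0.5,4.7,50,-0.3,0.3,0,0.5,4.7,75,-0.3,0.3,0,0.5,4.7,80,-0.3,0.3,0]

```text
time_s: 22.1
eef_pos: [501.8, -404.9, 57.3]
tcp_rot: [0.918, 0.396, -0.002, -0.002]
contact_force: [-0.8, 1.8, -2.1]
finger_gap: 12.2
finger_force: 48.9
```

drive_tool:
  rows: [0,0,10,0,0,0,0,0,20,0,0,0,0,0,27,0,0,0,0,0,27,0,0,0]

```text
time_s: 22.43
eef_pos: [503.7, -407.8, 34.0]
tcp_rot: [0.918, 0.396, -0.0, 0.001]
contact_force: [-1.4, 0.1, -1.1]
finger_gap: 12.2
finger_force: 49.0
```

```bash
python3 st.py; python3 held.py 58 75 33 64
```

```text
box TCP [  0.2 -34.5  34. ] slant 0.1 side -0.1 yvec [0.999 0.034 0.001]
q [ 0.586  0.464  0.033  1.654 -0.015  1.024 -0.134] t 22.4333 F [-1.4  0.1 -1.1] gap 12.2 49.0
14932 [58.6 66.2 73.4]
centre [ 546.9 -359.7] res 2.8 tool [64.6 -1.6 -0.1]
```

drive_tool:
  rows: [0,0,2,0,0,0,0,0,4,0,0,0,0,0,4,0,0,0]

```text
time_s: 22.73
eef_pos: [503.4, -409.9, 32.2]
tcp_rot: [0.919, 0.395, -0.001, 0.002]
contact_force: [-4.5, -1.6, 7.1]
finger_gap: 12.5
finger_force: 53.0
```

drive_tool:
  rows: [0,0,0,0,0,0,0,0,0,0,0,0,0,0,0,0,0,0,0,0,-20,0,0,0,0,0,-60,0,0,0,0,0,-100,0,0,0,0,0,-130,0,0,0]
  hand: 26

```text
time_s: 23.32
eef_pos: [504.7, -407.7, 164.2]
tcp_rot: [0.918, 0.396, 0.001, 0.002]
contact_force: [0.4, -0.9, 0.7]
finger_gap: 25.8
finger_force: 0.0
```

```bash
python3 st.py; python3 - <<'E'
from h import *
C=np.array([532.8,102.5,0]); a=164.5; G=C+58*hd(a); g=down(a+90); print(G)
p,r,_=pose(); from scipy.spatial.transform import Slerp
A=G+[0,0,125]; S=Slerp([0,1],Ro.concatenate([r,g])); P0=np.r_[p[:2],200]
M1=P0+(A-P0)*.33; M1[0]-=30; M2=P0+(A-P0)*.67; M2[0]-=15
plan([(M1,S(.33)),(M2,S(.67)),(A,g)])
E
python3 - <<'E'
from h import *
im,d=get_image("wrist"); W=wpts(d); h=cv2.cvtColor(im,cv2.COLOR_RGB2HSV)
k=(h[...,1]<60)&(h[...,2]>110)&(W[...,2]>20)&(W[...,2]<85)&(np.hypot(W[...,0]-546.9,W[...,1]+358.4)<48)
w=W[k]; R=np.hypot(w[:,0]-546.9,w[:,1]+358.4)
for a in range(0,48,4):
    q=w[(R>=a)&(R<a+4)]; print(a,len(q),np.round(np.percentile(q[:,2],[5,50,95])) if len(q) else "")
E
```

```text
box TCP [  0.8 -33.7 164.2] slant 0.2 side -0.0 yvec [0.999 0.035 0.004]
q [ 0.58   0.351  0.04   1.529 -0.013  1.258 -0.135] t 23.3167 F [ 0.4 -0.9  0.7] gap 25.8 0.0
[476.90943371 117.99982581   0.        ]
[99.3, -147.5, -11.7, 0.1, -0.0, 20.5] rows>=4.3
[83.9, -158.0, 25.3, 0.0, -0.1, 21.2] rows>=4.3
[20.8, -172.3, 24.4, 0.1, -0.0, 20.5] rows>=4.2
0 72 [22. 23. 24.]
4 205 [22. 23. 24.]
8 349 [22. 23. 24.]
12 499 [22. 23. 25.]
16 730 [22. 24. 46.]
20 1065 [22. 40. 72.]
24 1134 [23. 50. 74.]
28 1426 [23. 54. 74.]
32 1560 [33. 59. 74.]
36 1222 [42. 65. 75.]
40 816 [39. 64. 75.]
44 1019 [49. 64. 74.]
```

```bash
cat > nest.py <<'E'
from h import *
import sys
im,d=get_image("wrist"); W=wpts(d); h=cv2.cvtColor(im,cv2.COLOR_RGB2HSV); Q=tobox(W)
b=(h[...,1]>90)&(abs(Q[...,0])<62)&(Q[...,2]>85)&(Q[...,2]<108)&(abs(Q[...,1])<100); print("box rim z",np.round(np.percentile(Q[b][:,2],[10,50,90]),1))
b=(h[...,1]>90)&(abs(Q[...,0])<45)&(Q[...,2]>0)&(Q[...,2]<25)&(Q[...,1]<-40)&(Q[...,1]>-85); print("box floor z",np.round(np.percentile(Q[b][:,2],[10,50,90]),1))
wh=(h[...,1]<60)&(h[...,2]>110)&(np.hypot(W[...,0]-546.9,W[...,1]+358.4)<60)
# silhouette top envelope: per-angle max z of white pts
w=W[wh]; c0=np.array([float(sys.argv[1]),float(sys.argv[2])]); R0=float(sys.argv[3]); an=np.rad2deg(np.arctan2(w[:,1]-c0[1],w[:,0]-c0[0])); R=np.hypot(*(w[:,:2]-c0).T)
for a in range(-180,180,30):
    k=(an>=a)&(an<a+30); q=w[k]; rr=R[k]; m=(abs(rr-R0)<7); 
    if m.sum()>10:
        top=np.percentile(q[m][:,2],96); e=rr[m][q[m][:,2]>top-2.5]; print(a+15,"rim z %.1f r %.1f n %d"%(top,np.median(e),m.sum()))
E
python3 nest.py 546.9 -358.4 33
```

```text
box rim z [89.9 93.5 94.5]
box floor z [ 8.7  9.7 10.6]
-165 rim z 65.2 r 34.0 n 469
-135 rim z 65.3 r 37.1 n 539
-105 rim z 65.1 r 37.6 n 505
-75 rim z 65.0 r 37.1 n 476
-45 rim z 65.3 r 35.2 n 410
-15 rim z 65.3 r 32.4 n 400
15 rim z 65.0 r 30.0 n 424
45 rim z 65.2 r 27.9 n 418
75 rim z 65.2 r 26.9 n 323
105 rim z 65.3 r 27.2 n 294
135 rim z 65.3 r 28.3 n 328
165 rim z 64.9 r 31.0 n 384
```

The medium cup is seated and level: its rim is at 65 mm all round, centred near (546,-363). Now the small cup.

drive_tool:
  rows: [99,-147,-12,0,0,20.5,99,-147,-12,0,0,20.5,99,-147,-12,0,0,20.5,99,-147,-12,0,0,20.5,99,-147,-12,0,0,20.5]
  hand: 40

```text
time_s: 23.83
eef_pos: [464.8, -228.0, 172.6]
tcp_rot: [0.973, 0.229, 0.0, -0.0]
contact_force: [1.5, -0.3, -0.4]
finger_gap: 40.1
finger_force: 0.0
```

drive_tool:
  rows: [84,-158,25,0,0,21.2,84,-158,25,0,0,21.2,84,-158,25,0,0,21.2,84,-158,25,0,0,21.2,84,-158,25,0,0,21.2]

```text
time_s: 24.25
eef_pos: [470.2, -51.8, 146.6]
tcp_rot: [0.999, 0.043, 0.0, 0.0]
contact_force: [-0.0, 0.2, 0.0]
finger_gap: 39.6
finger_force: 0.0
```

drive_tool:
  rows: [21,-172,24,0,0,20.5,21,-172,24,0,0,20.5,21,-172,24,0,0,20.5,21,-172,24,0,0,20.5,21,-172,24,0,0,20.5,21,-172,24,0,0,20.5,21,-172,24,0,0,20.5]

```text
time_s: 24.83
eef_pos: [476.2, 119.2, 122.3]
tcp_rot: [0.991, -0.133, -0.0, 0.001]
contact_force: [0.1, -0.3, 0.1]
finger_gap: 39.7
finger_force: 0.0
```

```bash
python3 st.py|tail -1; python3 hdl.py 50 70; python3 - <<'E'
from h import *
C=np.array([532.8,102.5,0]); a=164.5; G=C+58*hd(a); g=down(a+90); print(pose()[0],G)
plan([(G+[0,0,19.5],g)])
E
```

```text
q [-0.024  0.096 -0.328  1.935  0.035  1.117 -2.204] t 24.8333 F [ 0.1 -0.3  0.1] gap 39.7 0.0
n 2502
-35 y -3.2..9.1 mid 2.9 z 61.6
-25 y -3.8..9.5 mid 2.8 z 61.7
-15 y -3.7..9.5 mid 2.9 z 61.6
-5 y -3.6..9.4 mid 2.9 z 61.6
5 y -3.5..9.3 mid 2.9 z 61.6
15 y -3.4..9.9 mid 3.3 z 61.5
25 y -3.3..9.9 mid 3.3 z 61.6
35 y -4.1..10.5 mid 3.2 z 61.6
world z [59.8 60.7 61.7]
[476.48116582 117.46584257 122.44233716] [476.90943371 117.99982581   0.        ]
[0.2, -0.8, 102.9, 0.1, -0.0, 0.1] rows>=2.5
```

drive_tool:
  rows: [0,2.5,35,0,0,0,0,2.5,70,0,0,0,0,2.5,90,0,0,0,0,2.5,98.5,0,0,0,0,2.5,98.5,0,0,0]

```text
time_s: 25.3
eef_pos: [474.8, 113.1, 22.6]
tcp_rot: [0.991, -0.136, -0.001, 0.002]
contact_force: [0.1, -0.7, 0.2]
finger_gap: 40.2
finger_force: 0.0
```

drive_tool:
  rows: [0,0,0,0,0,0,0,0,0,0,0,0,0,0,0,0,0,0,0,0,0,0,0,0,0,0,0,0,0,0]
  hand: 5
  squeeze: 50

```text
time_s: 25.72
eef_pos: [476.8, 114.9, 25.3]
tcp_rot: [0.991, -0.135, 0.001, 0.001]
contact_force: [-1.5, -0.3, 5.7]
finger_gap: 12.1
finger_force: 48.8
```

drive_tool:
  rows: [0,0,-20,0,0,0,0,0,-60,0,0,0,0,0,-100,0,0,0,0,0,-130,0,0,0,0,0,-130,0,0,0]

```text
time_s: 26.13
eef_pos: [479.4, 116.2, 160.9]
tcp_rot: [0.991, -0.135, 0.005, -0.001]
contact_force: [0.3, -0.0, -1.1]
finger_gap: 12.2
finger_force: 48.6
```

```bash
python3 st.py|tail -1; python3 hdl.py 175 210; python3 - <<'E'
from h import *
p,r,_=pose(); print(p)
a=-98-45.3; g=down(a+90); CM=np.array([546,-362.5,0]); G=CM+58*hd(a); print(G,tobox(G))
from scipy.spatial.transform import Slerp
T=G+[0,0,p[2]]; S=Slerp([0,1],Ro.concatenate([r,g])); M1=p+(T-p)*.33; M1[0]-=20; M2=p+(T-p)*.67; M2[0]-=35
plan([(M1,S(.33)),(M2,S(.67)),(T,g)])
E
```

```text
q [-0.013  0.057 -0.326  1.892  0.023  1.187 -2.189] t 26.1333 F [ 0.3 -0.  -1.1] gap 12.2 48.6
n 7416
-35 y -4.7..8.1 mid 1.7 z -31.8
-25 y -4.7..7.8 mid 1.5 z -31.7
-15 y -4.9..7.1 mid 1.1 z -31.7
-5 y -5.0..7.1 mid 1.0 z -31.6
5 y -10.5..12.8 mid 1.2 z -31.8
15 y -5.9..7.5 mid 0.8 z -31.3
25 y -5.8..7.1 mid 0.7 z -31.2
35 y -13.8..13.7 mid -0.0 z -29.8
world z [188.6 192.2 193.3]
[478.10485688 115.62017105 157.6995228 ]
[ 499.49701263 -397.16225852    0.        ] [-10.33698368 -30.01128812   0.        ]
[32.8, 166.5, -0.0, 0.0, -0.1, -17.2] rows>=4.1
[-12.8, 174.1, 0.0, 0.1, -0.1, -17.8] rows>=4.2
[-16.7, 173.5, -0.1, 0.0, -0.2, -17.2] rows>=4.2
```

drive_tool:
  rows: [33,166.5,0,0,0,-17.2,33,166.5,0,0,0,-17.2,33,166.5,0,0,0,-17.2,33,166.5,0,0,0,-17.2,33,166.5,0,0,0,-17.2]

```text
time_s: 26.6
eef_pos: [461.3, -60.4, 153.0]
tcp_rot: [1.0, 0.012, -0.001, 0.002]
contact_force: [0.3, -0.3, -0.6]
finger_gap: 12.2
finger_force: 48.7
```

drive_tool:
  rows: [-13,174,0,0,0,-17.8,-13,174,0,0,0,-17.8,-13,174,0,0,0,-17.8,-13,174,0,0,0,-17.8,-13,174,0,0,0,-17.8]

```text
time_s: 27.02
eef_pos: [453.0, -233.9, 153.4]
tcp_rot: [0.986, 0.167, -0.001, 0.001]
contact_force: [-0.9, 0.4, -0.8]
finger_gap: 12.1
finger_force: 48.8
```

drive_tool:
  rows: [-17,173.5,0,0,0,-17.2,-17,173.5,0,0,0,-17.2,-17,173.5,0,0,0,-17.2,-17,173.5,0,0,0,-17.2,-17,173.5,0,0,0,-17.2,-17,173.5,0,0,0,-17.2,-17,173.5,0,0,0,-17.2]

```text
time_s: 27.6
eef_pos: [496.2, -397.8, 153.0]
tcp_rot: [0.949, 0.314, -0.001, -0.0]
contact_force: [0.9, 0.8, -1.1]
finger_gap: 12.2
finger_force: 48.9
```

```bash
python3 st.py; python3 hdl.py 175 205; python3 held.py 182 198 25 58; python3 - <<'E'
from h import *
a=-98-45.3; g=down(a+90); CM=np.array([546,-362.5,0]); G=CM+58*hd(a); print(pose()[0],G)
plan([(G+[0,0,90],g)])
E
```

```text
box TCP [-12.2 -32.8 153. ] slant -0.1 side -0.1 yvec [ 0.99  -0.141 -0.001]
q [ 0.531  0.337  0.093  1.573 -0.031  1.235 -0.303] t 27.6 F [ 0.9  0.8 -1.1] gap 12.2 48.9
n 6247
-35 y -6.7..6.2 mid -0.3 z -35.2
-25 y -6.7..5.9 mid -0.4 z -35.3
-15 y -6.8..5.2 mid -0.8 z -35.2
-5 y -6.7..5.1 mid -0.8 z -35.1
5 y -6.5..4.9 mid -0.8 z -35.1
15 y -7.6..5.2 mid -1.2 z -34.9
25 y -7.8..5.2 mid -1.3 z -34.8
35 y -13.2..8.6 mid -2.3 z -34.3
world z [186.6 187.9 188.7]
5186 [182.9 187.6 189. ]
centre [ 542.8 -360.2] res 1.51 tool [58.8 -1.6 -0.1]
[ 496.99667541 -396.19330635  154.02489042] [ 499.49701263 -397.16225852    0.        ]
[1.5, 2.3, 64.0, -0.0, 0.1, 0.0] rows>=1.5
```

drive_tool:
  rows: [1,4,20,0,0,0,1,4,45,0,0,0,1,4,64,0,0,0,1,4,75,0,0,0,1,4,75,0,0,0]

```text
time_s: 28.12
eef_pos: [499.1, -398.2, 77.4]
tcp_rot: [0.949, 0.315, -0.001, -0.001]
contact_force: [0.0, 0.8, -1.2]
finger_gap: 12.5
finger_force: 48.9
```

drive_tool:
  rows: [0,0,10,0,0,0,0,0,20,0,0,0,0,0,30,0,0,0,0,0,33,0,0,0,0,0,33,0,0,0]

```text
time_s: 28.53
eef_pos: [499.7, -400.2, 45.9]
tcp_rot: [0.949, 0.315, -0.001, 0.0]
contact_force: [-0.2, 0.0, -1.0]
finger_gap: 11.6
finger_force: 48.9
```

```bash
python3 st.py
```

```text
box TCP [ -8.  -32.   45.9] slant -0.0 side -0.1 yvec [ 0.99 -0.14 -0.  ]
q [ 0.538  0.438  0.085  1.667 -0.04   1.039 -0.295] t 28.5333 F [-0.2  0.  -1. ] gap 11.6 48.9
```

drive_tool:
  rows: [0,0,1.5,0,0,0,0,0,3,0,0,0,0,0,3,0,0,0]

```text
time_s: 28.78
eef_pos: [500.4, -400.8, 44.2]
tcp_rot: [0.949, 0.315, -0.0, 0.001]
contact_force: [-1.0, 0.4, -1.2]
finger_gap: 12.1
finger_force: 48.9
```

drive_tool:
  rows: [0,0,0,0,0,0,0,0,0,0,0,0,0,0,0,0,0,0,0,0,-20,0,0,0,0,0,-60,0,0,0,0,0,-100,0,0,0,0,0,-110,0,0,0,0,0,-110,0,0,0]
  hand: 26

```text
time_s: 29.45
eef_pos: [502.4, -402.1, 159.2]
tcp_rot: [0.949, 0.314, 0.002, 0.004]
contact_force: [-0.2, -0.2, 0.6]
finger_gap: 25.8
finger_force: 0.0
```

drive_tool:
  rows: [0,0,0,0,0,0,0,0,0,0,0,0,0,0,0,0,0,0]

```text
time_s: 29.7
eef_pos: [499.6, -399.9, 152.5]
tcp_rot: [0.949, 0.315, -0.001, -0.0]
contact_force: [0.2, 0.2, 0.7]
finger_gap: 25.9
finger_force: 0.0
```

```bash
python3 st.py|tail -1; python3 nest.py 546 -362.5 26 ; python3 nest.py 546 -362.5 33|tail -12
```

```text
q [ 0.531  0.345  0.094  1.564 -0.032  1.236 -0.301] t 29.7 F [0.2 0.2 0.7] gap 25.9 0.0
box rim z [90.1 96.4 97.5]
box floor z [11.8 12.6 13.5]
-165 rim z 77.2 r 24.9 n 459
-135 rim z 77.6 r 28.4 n 501
-105 rim z 77.1 r 25.4 n 455
-75 rim z 77.0 r 25.6 n 442
-45 rim z 77.1 r 25.1 n 438
-15 rim z 77.1 r 24.6 n 428
15 rim z 77.2 r 24.0 n 430
45 rim z 77.2 r 23.5 n 423
75 rim z 77.2 r 23.0 n 392
105 rim z 77.2 r 23.0 n 392
135 rim z 77.3 r 23.2 n 401
165 rim z 77.1 r 23.8 n 424
-165 rim z 76.7 r 30.8 n 338
-135 rim z 77.9 r 33.0 n 494
-105 rim z 76.3 r 26.4 n 395
-75 rim z 76.8 r 26.4 n 419
-45 rim z 76.2 r 26.3 n 382
-15 rim z 68.8 r 32.7 n 368
15 rim z 68.4 r 32.3 n 384
45 rim z 68.5 r 31.6 n 424
75 rim z 68.2 r 30.5 n 477
105 rim z 68.4 r 30.6 n 488
135 rim z 68.3 r 30.5 n 402
165 rim z 68.5 r 31.4 n 343
```

All rims are level and the small–medium rim difference is 9 mm, as expected, so the cups are nested. I'll back away, run a numeric check on the lid, the cups and the bystanders, then hand in.

drive_tool:
  rows: [0,0,-30,0,0,0,-40,-20,-60,0,0,0,-75,-40,-80,0,0,0,-100,-60,-80,0,0,0,-100,-60,-80,0,0,0,-100,-60,-80,0,0,0,-100,-60,-80,0,0,0]

```text
time_s: 30.38
eef_pos: [384.1, -411.8, 233.8]
tcp_rot: [0.949, 0.314, -0.0, 0.001]
contact_force: [0.4, -0.2, -0.4]
finger_gap: 25.8
finger_force: 0.0
```

```bash
python3 st.py|tail -1; python3 - <<'E'
from h import *
from cups import cup
im,d=get_image("top"); X=pts("top",d); Q=tobox(X); s=cv2.cvtColor(im,cv2.COLOR_RGB2HSV)
k=(s[...,1]>90)&(Q[...,2]>130)&(Q[...,2]<280)&(abs(Q[...,1])<105)&(Q[...,0]>40)&(Q[...,0]<180); q=Q[k]; print("lid",len(q),np.round(np.percentile(q,[2,50,98],axis=0)).tolist())
k=(s[...,1]<40)&(abs(Q[...,1])<14)&(Q[...,0]>100)&(Q[...,0]<190)&(Q[...,2]>130)&(Q[...,2]<280)&(s[...,2]>110); q=Q[k]; print("hasp",len(q),np.round(np.percentile(q,[2,50,98],axis=0)).tolist() if len(q) else "")
for nm,(u,v) in(("salt",(271,174)),("herb",(351,168)),("tin",(188,227))): print(nm,np.round(X[v,u]))
k=(s[...,1]<60)&(s[...,2]>130)&(np.hypot(X[...,0]-547,X[...,1]+361)<45); w=X[k]; R=np.hypot(w[:,0]-547,w[:,1]+361)
for a in range(0,45,5):
    z=w[(R>=a)&(R<a+5)][:,2]; print(a,len(z),np.round(np.percentile(z,[10,50,90])) if len(z) else "")
E
```

```text
q [ 0.617  0.141  0.138  1.648 -0.019  1.353 -0.174] t 30.3833 F [ 0.4 -0.2 -0.4] gap 25.8 0.0
lid 2167 [[76.0, -98.0, 132.0], [93.0, -3.0, 216.0], [113.0, 94.0, 248.0]]
hasp 50 [[115.0, -13.0, 211.0], [120.0, -1.0, 224.0], [125.0, 9.0, 229.0]]
salt [592.  -6.  90.]
herb [ 600. -203.  110.]
tin [471. 214.  23.]
0 9 [16. 17. 25.]
5 39 [16. 19. 23.]
10 53 [15. 20. 26.]
15 98 [17. 43. 66.]
20 103 [16. 64. 79.]
25 115 [13. 63. 76.]
30 121 [15. 64. 73.]
35 102 [46. 57. 70.]
40 81 [55. 59. 75.]
```

The lid is open and leaning back, the bystanders haven't moved, and the cups are nested (rims at about 76, 67 and 58 mm).

```bash
python3 -c "
from plant import ctrl; print(ctrl.close_job())"
```

```text
the job is handed in; nothing more can be done
None
```

The job is handed in after about 30 s of robot time: hasp thrown back, lid standing open, and both loose cups nested upright in the large one with the bystanders unmoved; the first hasp swing lifted the lid and the hasp fell back, so I repeated it, and the hand-in gave no verdict.

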